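# Trap fittings under the lamp

## Task

The jug caught the four brass fittings when the sink trap was taken apart. Tip all of them out of the jug into the white dish, stand the jug upright on the floor again clear of the dish, and lean the lamp's stiff arm so that its light is centred on the middle of the dish and stays so when you let go. Leave the dish and everything else where it stands.

Things in the scene. Friction and masses are not known exactly. Their poses are not given: they have to be found in the camera images.
- jug: blue plastic jug, open top, wall 3 mm: outside diameter 84 mm at the foot, 101 mm at the rim, 125 mm high, inner floor 4 mm up, about 160 g empty (120 to 210). Starts upright with the four fittings in it. Origin: centre of its underside; +z up out of the mouth; handle on its -x side, pouring lip on its +x side. Friction about 0.6
- jug_grip (a point): middle of the handle's upright bar, 82 mm from the jug's axis, 75 mm above its underside. The bar is 14 mm wide (along the jug's y), 12 mm deep (x), 80 mm tall, 26 mm or more clear of the wall, joined to it by bars at top (top face 113 mm up) and bottom. Pinch it across the 14 mm, from above or with the hand leaning away from the jug; axes as the jug
- jug_lip (a point): pouring point on the jug's rim, opposite the handle: 50 mm from the axis, 125 mm up; axes as the jug
- cap_a: brass compression fitting, hexagon 25 mm across corners, one of four that start in the jug; slides easily on plastic and china. A closed end cap 20 mm tall, 35 g. Origin: centre of its flat hexagonal end
- cap_b: brass compression fitting, hexagon 25 mm across corners, one of four that start in the jug; slides easily on plastic and china. A closed end cap 20 mm tall, 35 g. Origin: centre of its flat hexagonal end
- coupler_a: brass compression fitting, hexagon 25 mm across corners, one of four that start in the jug; slides easily on plastic and china. A straight coupler 34 mm long with a waist, 55 g. Origin: centre of one end face
- coupler_b: brass compression fitting, hexagon 25 mm across corners, one of four that start in the jug; slides easily on plastic and china. A straight coupler 34 mm long with a waist, 55 g. Origin: centre of one end face
- dish: white ceramic dish, round, 180 mm across the rim, 38 mm high, 116 mm across the foot, sides sloping outwards, wall 5 mm, 550 g, standing loose on the floor. Origin: centre of its underside, z up
- dish_middle (a point): middle of the dish's inner floor, 6 mm above its underside
- lamp: foot of the small work lamp: heavy round steel base 140 mm across and 18 mm high with a short square post; it does not shift. Origin: centre of the underside; +x is the horizontal direction in which the lamp faces (the dish stands straight in front of it, 200 to 320 mm away), z up
- lamp_hinge (a point): the lamp arm's friction knuckle, 85 mm straight above the lamp's origin; the hinge axis is level, along the lamp's y; the knuckle's fork and knob are within 30 mm of it. Axes as the lamp
- lamp_arm (a joint): lean of the lamp arm (rad): 0 = upright, positive = leaning forward (lamp's +x, to the dish), negative = back. The stiff knuckle holds it wherever it is left and gives way at about 0.6 N m (3 N at the grip); travel -0.7 to 1.2. The arm is a flat bar 16 mm wide (along the hinge axis), 12 mm deep
- lamp_grip (a point): point in the rubber-sleeved free end of the arm, on its centre line 200 mm from the hinge; the sleeve is 16 mm wide (along the hinge axis), 18 mm deep, from 171 to 221 mm from the hinge, clear of the head. Pinch it across the 16 mm from above. Its axes are those of lamp_lens (z is the light's direction, 120 degrees from the arm; y the hinge axis)
- lamp_lens (a point): middle of the round lens of the lamp head (finned aluminium spot 52 mm across, 60 mm long, fixed to the arm's front below the sleeve): 58 mm in front of the arm's centre line and 117 mm along the arm from the hinge. +z: where the light shines: 30 degrees below level with the arm upright, steeper by as much as the arm leans forward. y: the hinge axis
- scraper: grey scraper with steel blade, 170 mm long, lying on the floor nearer the robot than the jug; leave alone
- trap_cup: white plastic bottle-trap cup, 58 mm across, 62 mm high, standing open; leave alone
- wrench: steel spanner 200 mm long lying beyond the dish; leave alone
- bin: small stainless steel bin with press button lid, 168 mm across, 223 mm high, at the right, beyond the lamp; leave alone
- sponge: yellow scouring sponge 110 x 70 x 33 mm lying near the robot at the right; leave alone
- tub: white tub with grey lid, 108 x 148 x 100 mm, at the back, beyond the dish; leave alone
Things that resemble listed ones, but are neither listed nor needed, are in the scene too. There is more than one size of the jug; the one meant has the size given above.

How it is judged (in metres and radians):
On the way:
1. the jug is tipped well over (more than 70 degrees) with its pouring lip above the dish (angle between jug's own z axis and vertical above 1.22 rad and horizontal distance between jug_lip and dish below 0.09 m and height (world z) of jug_lip above 0.02 m), for 0.2 s.
At the end, for the whole second after the job is handed in: All four fittings at rest in the dish; jug upright (0.1 rad) and still on the floor, over 120 mm from the dish, axis to axis; the light's centre line within 15 mm of the middle of the dish floor (square to the light, in the arm's swing plane), arm at rest; dish level, within 25 mm of its start (horizontal distance between each of cap_a, cap_b, coupler_a, coupler_b and dish below 0.085 m and z of each of cap_a, cap_b, coupler_a, coupler_b in the frame of dish below 0.06 m and linear speed of each of cap_a, cap_b, coupler_a, coupler_b below 0.03 m/s and angle between each of jug, dish's own z axis and vertical below 0.1 rad and height (world z) of jug between -0.004 and 0.006 m and horizontal distance between jug and dish above 0.12 m and linear speed of jug below 0.02 m/s and x of dish_middle in the frame of lamp_lens between -0.015 and 0.015 m and velocity of joint lamp_arm between -0.02 and 0.02 rad/s and distance of dish from where it was at the start of the episode below 0.025 m); the robot touches nothing.
It fails at once if a bystander (scraper, trap cup, spanner, bin, sponge or tub) is shifted by more than 30 mm (distance of any of scraper, trap_cup, wrench, bin, sponge, tub from where it was at the start of the episode above 0.03 m).
It fails at once if the dish is shifted by more than 40 mm (distance of dish from where it was at the start of the episode above 0.04 m).
It also fails if it takes over 69 s, if anything falls off the work surface, if the arm or the gripper's body presses on something with over 40 N, if the wrist force passes 120 N, or if a joint passes its speed limit or range.

## Robot

A 6-joint arm with a two-finger parallel gripper is mounted at the origin on the work surface. World frame = base frame: x ahead of the robot, y to its left, z up, the work surface at z = 0. Lengths are in m, angles in degrees, forces in N, time in s.
With the tool pointing down it reaches from about 0.4 to 0.825 m from the base axis. Payload 7 kg.
Tool frame: the origin (TCP) lies midway between the tips of the shut fingers; the grasp point (between the pads) lies r.grasp_offset behind it (r.grasp_offset is the distance from the TCP to the grasp point, in m); x points along the fingers, z is the direction in which the jaws open and shut, and the axes are right-handed (so a half turn about x gives the same grasp; the last joint's range is limited). The gripper opens to 88 mm and grips with 3 to 60 N. Pads are 19 mm wide; open, the fingers measure 130 mm over their backs; the gripper's body (78 mm by 193 mm) begins 47 mm behind the grasp point.
Start: joints at [16.507, 20.546, 0.682, 0, -70.136, -16.507], TCP at [0.675, -0, 0.227] pointing down, gripper open.
Joint ranges: [-176.03, 176.03], [-82.01, 121.73], [-58.28, 71.71], [-173.87, 95.51], [-174.79, -0.11], [-173.66, 173.66]. Speed limits (degrees/s): [136.94, 136.94, 172.46, 180, 180, 180].

## Interface

Orientations are given as [roll, pitch, yaw] about the fixed x, y, z axes, in that order (R = Rz(yaw) Ry(pitch) Rx(roll)).
In Python, from plant import readout, vision, close_job, r gives the robot as it stands.
- The arm moves only by the shell command python3 -m handwheel 'ROWS' [OPENING] [FORCE]. ROWS is JSON, a list that holds one entry, the list of rows, each a list of 4 numbers: the shift along the world's x, y, z in units of 40 mm (1.0 is 40 mm), then the turn about the world's z in units of 5 degrees (1.0 is 5 degrees). In form: [[[tx, ty, tz, roll], ...]]. A call has 1 to 8 rows; each row shifts and turns the pose as measured when the row begins; what a row does not reach is not made up. A row lasts 1/10 s, in which the tool goes at most 50 mm and 8.59 degrees, less where a joint would pass 70% of its speed; a pose out of reach is approached as far as the arm can. A call is refused whole if a number of a shift passes 1 or a number of a turn 1, either way. A call with a gripper value outside its range is refused whole. OPENING is the finger opening in mm, from 0 to 87.6, set as the call begins (- or left out, the last holds). The fingers move at their own pace and stop on an object; FORCE is the grip in N (left out, the last holds). Time passes only in rows, so rows that do not move let the fingers close. It gives the time, the measured TCP pose, the force and the opening at its end, in the units of the state.
- readout.get_state(): the state, without advancing time (a new reading comes with each control period).
- vision.capture(name): name is "scene" or "side" or "wrist"; returns the picture (420x560x3 uint8, blue, green, red); there is no depth.
- vision.get_calibration(name): a dict with "intrinsics" (3x3 intrinsics, pixels), "pose" (4x4, takes a point from camera to world coordinates). Camera axes: x right, y up, looking along -z (the intrinsics and any distortion apply to the point x, -y, -z); pixel columns grow to the right and rows downward; lengths in m; the calibration is good to about 2 mm. A picture is of the moment at which its call begins: read the wrist's pose just before it. get_calibration takes no time and is no camera call; for the wrist camera it gives the pose at the moment of the call.
- close_job(): hands the job in, once; it reports no verdict.
The state is a dict: "time_s": time; "joints": joint angles; "qd": joint speeds; "joint_torque": joint torques, N m; "tcp_pos": TCP position; "eef_rot": TCP orientation; "contact_force": force on the tool from outside, world axes, zero at the start; "moment": the same for the moment, N m; "gripper_width": finger opening in m.
Only numpy, scipy, OpenCV 4.12 (cv2) and the standard library are available. Lean on these libraries where they do the work, as an engineer would, in place of code of your own. Each camera call takes 0.05 s, during which the arm holds its last target.

## Working session

There is one attempt and no reset: what is moved stays moved. The work goes in short steps, Python scripts to look and compute and a shell command to move; the robot and the scene stay as the last step left them, time stands still between calls to the robot, and variables do not carry over. Pictures are saved under pics/ and viewed, and the job is handed in when it is done.

```bash
ls; mkdir -p pics
python3 - <<'E'
from plant import readout, vision, r
import cv2
print(readout.get_state(), r.grasp_offset)
for n in ("scene","side","wrist"):
    im=vision.capture(n); cv2.imwrite(f"pics/0_{n}.png",im)
    c=vision.get_calibration(n); print(n,c)
E
```

```text
pics
{'time_s': 0.0, 'joints': array([ 1.65070531e+01,  2.05913962e+01,  6.33598557e-01, -2.04710413e-02,
       -7.01330698e+01, -1.65070993e+01]), 'qd': array([-0.04844215, -0.05428213,  0.07359368, -0.06316438, -0.09396137,
        0.09216578]), 'joint_torque': array([-8.00930356e-04, -5.82726967e+01,  2.93058443e+01,  6.99745238e+00,
        6.93249181e-03, -2.06530804e-04]), 'tcp_pos': array([ 6.74524636e-01, -1.87706924e-05,  2.25620665e-01]), 'eef_rot': array([   4.55118902,   89.9071165 , -175.45582923]), 'contact_force': array([ 0.31513046,  0.30564006, -0.48621479]), 'moment': array([-0.06854185,  0.00972185,  0.02596823]), 'gripper_width': 0.08756641037431152} 0.0188
scene {'intrinsics': array([[505.70252428,   0.        , 275.65412207],
       [  0.        , 505.70252428, 206.87331825],
       [  0.        ,   0.        ,   1.        ]]), 'pose': array([[-5.87817001e-02, -7.84961531e-01,  6.16749631e-01,
         1.53411937e+00],
       [ 9.98270488e-01, -4.67554569e-02,  3.56365053e-02,
         3.82754575e-02],
       [ 8.63125021e-04,  6.17777729e-01,  7.86352295e-01,

[... 367 characters left out ...]
.06974419, -0.78070116,  0.62100036,  0.86190687],
       [-0.0036157 ,  0.62270999,  0.78244437,  1.29102785],
       [ 0.        ,  0.        ,  0.        ,  1.        ]])}
wrist {'intrinsics': array([[365.93917036,   0.        , 281.19754906],
       [  0.        , 365.93917036, 209.13815522],
       [  0.        ,   0.        ,   1.        ]]), 'pose': array([[-9.99997778e-01,  3.97676344e-04,  2.07001691e-03,
         6.75181854e-01],
       [-8.92837012e-04, -9.69506671e-01, -2.45063293e-01,
        -6.52707113e-02],
       [ 1.90943933e-03, -2.45064597e-01,  9.69504872e-01,
         3.83516909e-01],
       [ 0.00000000e+00,  0.00000000e+00,  0.00000000e+00,
         1.00000000e+00]])}
```

View pics/0_scene.png

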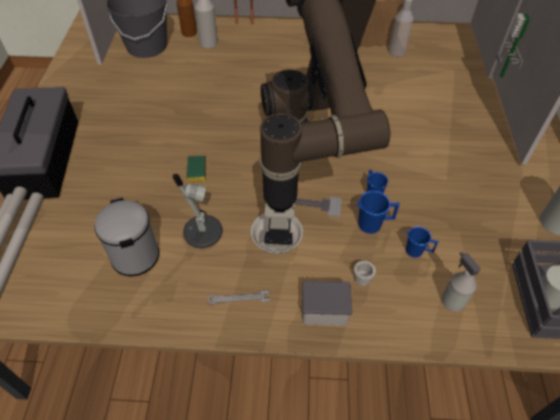

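View pics/0_side.png

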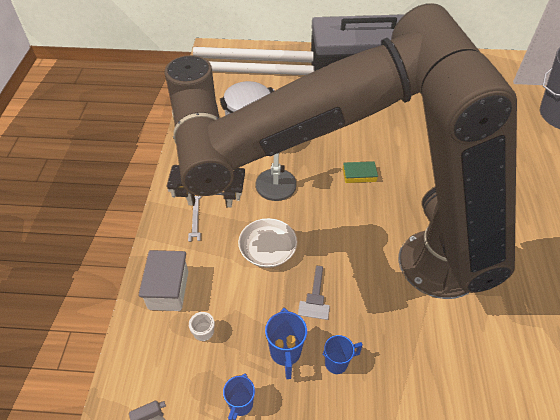

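View pics/0_wrist.png

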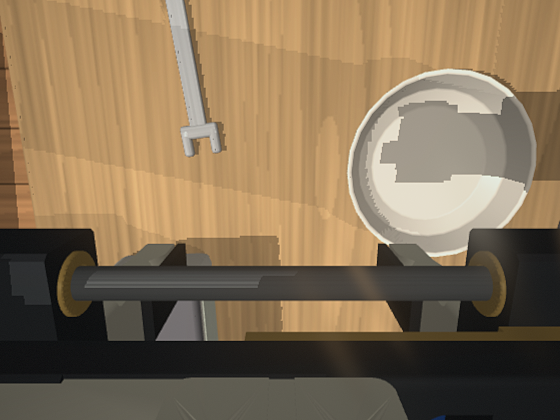

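```bash
cat > h.py <<'E'
import numpy as np, cv2
from plant import vision, readout
def ray(c,u,v):
    K=c["intrinsics"];P=c["pose"]
    d=np.array([(u-K[0,2])/K[0,0],-(v-K[1,2])/K[1,1],-1.]); return P[:3,3],P[:3,:3]@d
def onz(c,u,v,z):
    o,d=ray(c,u,v); return o+d*(z-o[2])/d[2]
def proj(c,p):
    K=c["intrinsics"];P=c["pose"]; q=P[:3,:3].T@(np.array(p)-P[:3,3]); q=q/-q[2]
    return K[0,0]*q[0]+K[0,2], -K[1,1]*q[1]+K[1,2]
def tri(c1,a,c2,b):
    A=[];B=[]
    for c,p in((c1,a),(c2,b)):
        o,d=ray(c,*p); d=d/np.linalg.norm(d); M=np.eye(3)-np.outer(d,d);A.append(M);B.append(M@o)
    return np.linalg.solve(sum(A),sum(B))
def crop(im,x0,y0,x1,y1,f,name):
    cv2.imwrite(name,cv2.resize(im[y0:y1,x0:x1],None,fx=f,fy=f,interpolation=cv2.INTER_CUBIC))
E
python3 - <<'E'
from h import *
s=cv2.imread("pics/0_scene.png");d=cv2.imread("pics/0_side.png")
crop(s,160,150,460,310,2.6,"pics/0s.png"); crop(d,130,120,390,420,2,"pics/0d.png")
for n,im in(("scene",s),("side",d)):
    hsv=cv2.cvtColor(im,cv2.COLOR_BGR2HSV); m=cv2.inRange(hsv,(105,120,40),(130,255,255))
    k,l,st,ce=cv2.connectedComponentsWithStats(m)
    for i in range(1,k):
        if st[i,4]>60: print(n,st[i],ce[i])
E
```

```text
scene [ 357  171   42   62 1385] [374.33212996 203.82599278]
scene [407 228  30  29 539] [417.85343228 241.15213358]
side [ 265  308   42   71 1229] [287.36696501 338.75834011]
side [323 335  39  39 904] [339.52765487 352.77765487]
side [223 374  32  46 404] [240.25990099 395.18069307]
```

View pics/0s.png

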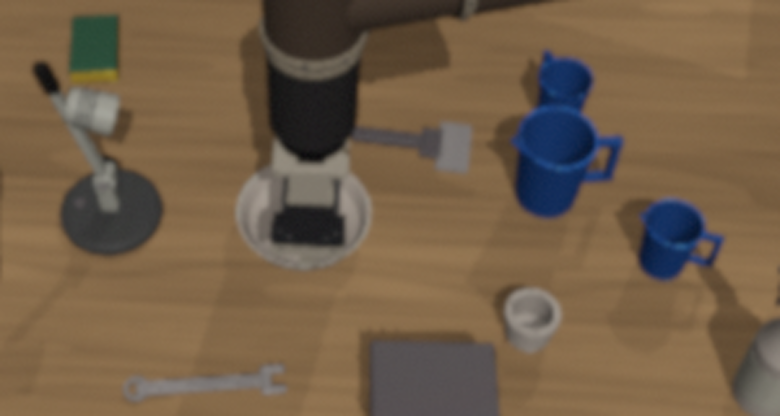

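View pics/0d.png

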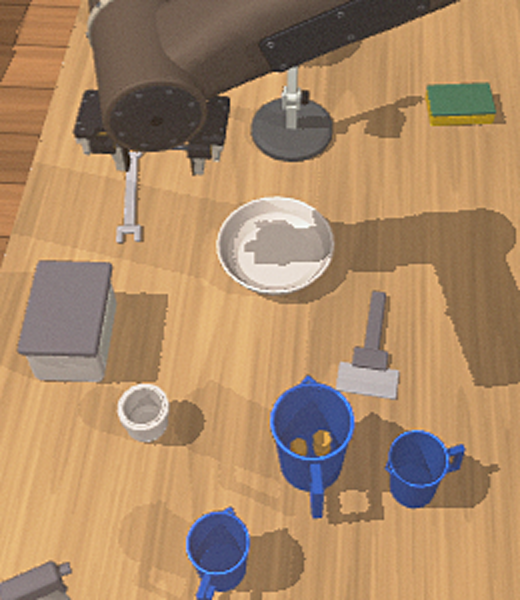

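Run:
```python
from h import *
S=vision.get_calibration("scene");D=vision.get_calibration("side")
f=lambda c,p,z:print(np.round(onz(c,*p,z),4))
print("jug rim");f(S,(374.2,202.3),.125);f(D,(286.3,330.5),.125);print(tri(S,(374.2,202.3),D,(286.3,330.5)))
print("lip");f(D,(284,310),.125);f(S,(160+516/2.6,150+140/2.6),.125)
print("handle top");f(D,(288.5,355),.113);f(S,(160+612/2.6,150+140/2.6),.113)
im=cv2.imread("pics/0_side.png");hsv=cv2.cvtColor(im,cv2.COLOR_BGR2HSV)
# dish rim outer: bright low saturation
m=cv2.inRange(hsv,(0,0,150),(180,60,255));m[:215]=0;m[275:]=0;m[:,:230]=0;m[:,305:]=0
cs,_=cv2.findContours(m,cv2.RETR_EXTERNAL,cv2.CHAIN_APPROX_NONE);c=max(cs,key=cv2.contourArea)
print(cv2.boundingRect(c),cv2.fitEllipse(cv2.convexHull(c)))
h=cv2.convexHull(c)[:,0]; 
e=cv2.fitEllipse(cv2.convexHull(c)); 
f(D,e[0],.038)
pts=np.array([onz(D,u,v,.038) for u,v in h]);print(cv2.minEnclosingCircle(pts[:,:2].astype(np.float32)))
print("lamp base");
for p in((268,184.5),):pass
# lamp base: crop2 ellipse x 252-333,y 98-160 -> top face
f(D,(130+292.5/2,120+129/2),.012);f(S,(160+111.5/2.6,150+208/2.6),.012)
```

```text
jug rim
[0.4449 0.31   0.125 ]
[0.4492 0.3127 0.125 ]
[0.44785777 0.31126147 0.12623713]
lip
[0.4584 0.2567 0.125 ]
[0.4548 0.2564 0.125 ]
handle top
[0.4404 0.3709 0.113 ]
[0.4376 0.3842 0.113 ]
(238, 218, 59, 49) ((267.24493408203125, 242.07711791992188), (48.113441467285156, 58.501197814941406), 88.00113677978516)
[ 0.5251 -0.0127  0.038 ]
((0.525107204914093, -0.015940293669700623), 0.089630126953125)
lamp base
[ 0.5159 -0.2703  0.012 ]
[ 0.5144 -0.2773  0.012 ]
```

```bash
python3 -m handwheel '[[[-0.54,0.89,0,0.2],[-0.54,0.89,0,0.2],[-0.54,0.89,0,0.2],[-0.54,0.89,0,0.2],[-0.54,0.89,0,0.2],[-0.54,0.89,0,0.2],[-0.54,0.89,0,0.2],[-0.54,0.89,0,0.2]]]' 60
```

```text
time_s: 0.95
tcp_pos: [0.4953, 0.2885, 0.2221]
eef_rot: [21.7, 89.6, -150.5]
contact_force: [0.6, 0.3, -0.0]
gripper_width: 0.0603
```

```bash
python3 -m handwheel '[[[-0.5,0.85,0.2,0],[-0.5,0.85,0.2,0],[-0.45,0.85,0.2,0],[0,0,0,0]]]'
python3 - <<'E'
from h import *
c=vision.get_calibration("wrist");im=vision.capture("wrist");cv2.imwrite("pics/1w.png",im)
np.save("c1.npy",c,allow_pickle=True)
cv2.imwrite("pics/1s.png",vision.capture("side"))
E
```

```text
time_s: 1.35
tcp_pos: [0.431, 0.3975, 0.246]
eef_rot: [19.9, 89.5, -152.0]
contact_force: [0.2, -0.9, -0.4]
gripper_width: 0.0602
```

View pics/1w.png

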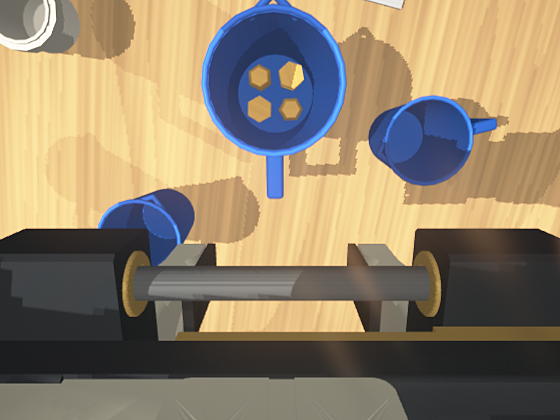

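View pics/1s.png

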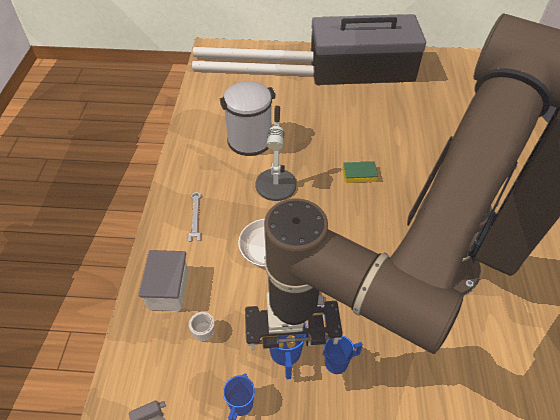

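Run:
```python
from h import *
c=np.load("c1.npy",allow_pickle=True).item()
f=lambda n,p,z:print(n,np.round(onz(c,*p,z),4))
im=cv2.imread("pics/1w.png");hsv=cv2.cvtColor(im,cv2.COLOR_BGR2HSV);m=cv2.inRange(hsv,(105,100,40),(130,255,255))
print([ (y,*(lambda w:(w.min(),w.max()))(np.where(m[y,230:320])[0]+230)) for y in (165,175,185,192,196)])
f("rimL",(203,80),.125);f("rimR",(346,80),.125);f("rim bottom",(275,156),.125);f("lip",(273,0),.125)
f("bar in",(275,160),.113);f("bar end",(275,198),.113)
f("decoy rim",(145,225),.088);f("decoy2",(428,135),.088)
D=vision.get_calibration("side");S=vision.get_calibration("scene")
print(onz(D,239,388,.088),onz(S,160+673/2.6,150+222/2.6,.088))
s=readout.get_state();print(s['tcp_pos'],proj(c,[.43,.392,.1]))
```

```text
[(165, np.int64(267), np.int64(282)), (175, np.int64(267), np.int64(282)), (185, np.int64(267), np.int64(282)), (192, np.int64(267), np.int64(282)), (196, np.int64(268), np.int64(282))]
rimL [0.4989 0.3151 0.125 ]
rimR [0.3968 0.3004 0.125 ]
rim bottom [0.4401 0.3617 0.125 ]
lip [0.4561 0.2563 0.125 ]
bar in [0.4396 0.3661 0.113 ]
bar end [0.4354 0.3966 0.113 ]
decoy rim [0.5468 0.4428 0.088 ]
decoy2 [0.3136 0.3296 0.088 ]
[0.55402139 0.45055325 0.088     ] [0.54709309 0.45655668 0.088     ]
[0.43183635 0.39451621 0.24499832] (np.float64(282.1675711456049), np.float64(190.3242276857788))
```

```bash
python3 -m handwheel '[[[0.1,-0.11,-0.75,0],[0,0,-0.75,0],[0,0,-0.75,0],[0,0,-0.75,0],[0,0,-0.75,0],[0,0,-0.4,0],[0,0,0,0]]]'
```

```text
time_s: 2.15
tcp_pos: [0.439, 0.3805, 0.0727]
eef_rot: [30.3, 89.4, -142.2]
contact_force: [-0.5, 0.1, 0.8]
gripper_width: 0.06
```

```bash
python3 -m handwheel '[[[-0.07,0.26,0,0],[0,0,-0.15,0],[0,0,0,0]]]'
python3 - <<'E'
from h import *
cv2.imwrite("pics/2s.png",vision.capture("side")[250:420,180:420].repeat(3,0).repeat(3,1))
E
```

```text
time_s: 2.45
tcp_pos: [0.4376, 0.3906, 0.0679]
eef_rot: [30.3, 89.4, -142.3]
contact_force: [-0.8, -0.5, 0.8]
gripper_width: 0.0601
```

View pics/2s.png

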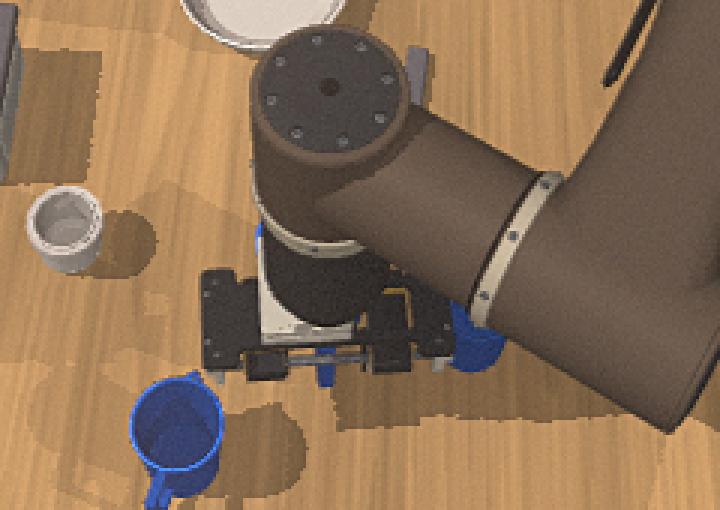

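```bash
python3 -m handwheel '[[[0,0,0,0],[0,0,0,0],[0,0,0,0],[0,0,0,0],[0,0,0,0]]]' 0 40;python3 -m handwheel '[[[0,0,0.2,0],[0,0,0.4,0],[0,0,0.4,0],[0,0,0,0]]]' 0 40
python3 - <<'E'
from h import *
cv2.imwrite("pics/3w.png",vision.capture("wrist"))
E
```

```text
time_s: 3.0
tcp_pos: [0.4385, 0.3921, 0.0708]
eef_rot: [15.4, 89.7, -157.2]
contact_force: [-0.3, -0.1, -1.1]
gripper_width: 0.0256
time_s: 3.4
tcp_pos: [0.4376, 0.3912, 0.1117]
eef_rot: [21.4, 89.5, -151.2]
contact_force: [0.7, 0.8, -3.5]
gripper_width: 0.0137
```

View pics/3w.png

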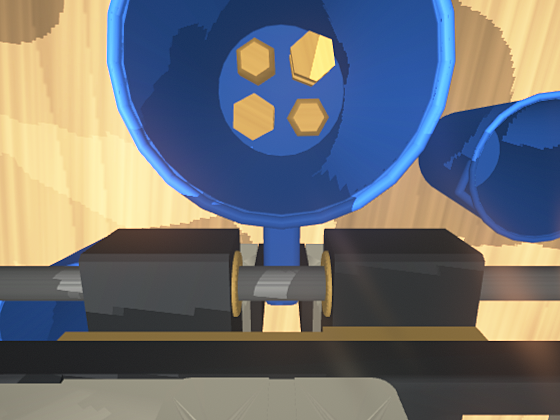

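Run:
```python
from h import *
c=vision.get_calibration("wrist");s=readout.get_state()
print(s['tcp_pos'],c['pose'][:3,3],s['contact_force'],s['moment'])
for z in(.125,.14,.15,.16,.17): 
    a=onz(c,108,30,z);b=onz(c,455,30,z);print(z,np.linalg.norm(a-b), onz(c,281,225,z))
```

```text
[0.43703148 0.39068698 0.11044024] [0.44712594 0.32677877 0.26836871] [-1.46628244  0.57614962 -4.22899456] [ 0.27982448  0.02442673 -0.04239227]
0.125 0.1248972147779625 [0.4403737  0.36861003 0.125     ]
0.14 0.11182980141184956 [0.44108016 0.36423342 0.14      ]
0.15 0.10311819250110772 [0.44155113 0.36131568 0.15      ]
0.16 0.09440658359036581 [0.4420221  0.35839794 0.16      ]
0.17 0.08569497467962385 [0.44249307 0.3554802  0.17      ]
```

```bash
python3 -m handwheel '[[[0,0,-0.4,0],[0,0,-0.26,0],[0,0,-0.08,0],[0,0,0,0]]]'
```

```text
time_s: 3.85
tcp_pos: [0.4378, 0.3941, 0.0823]
eef_rot: [-17.9, 89.7, 169.5]
contact_force: [-1.7, -3.5, 2.0]
gripper_width: 0.0136
```

```bash
python3 -m handwheel '[[[0,0,0,0],[0,0,0,0],[0,-0.09,0,0],[0,0,-0.25,0],[0,0,-0.15,0],[0,0,0,0]]]' 40
python3 - <<'E'
from h import *
c=vision.get_calibration("wrist");cv2.imwrite("pics/4w.png",vision.capture("wrist"))
E
```

```text
time_s: 4.45
tcp_pos: [0.4376, 0.3892, 0.063]
eef_rot: [7.1, 89.7, -165.5]
contact_force: [0.2, 0.1, 0.1]
gripper_width: 0.04
```

View pics/4w.png

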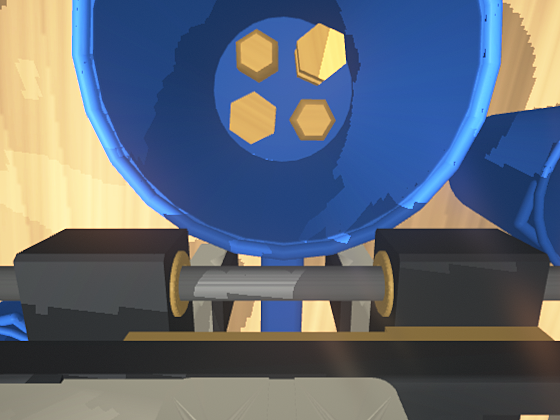

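```bash
python3 -m handwheel '[[[0,0,0,0],[0,0,0,0],[0,0,0,0],[0,0,0,0],[0,0,0,0]]]' 0 40;python3 -m handwheel '[[[0,0,0.3,0],[0,0,0.6,0],[0,0,0.6,0],[0,0,0.6,0],[0,0,0,0]]]'
```

```text
time_s: 5.0
tcp_pos: [0.4379, 0.3895, 0.0635]
eef_rot: [6.6, 89.7, -165.9]
contact_force: [1.5, -1.1, -0.6]
gripper_width: 0.0141
time_s: 5.5
tcp_pos: [0.4364, 0.3882, 0.1512]
eef_rot: [13.5, 89.5, -159.1]
contact_force: [0.5, 0.1, -2.4]
gripper_width: 0.0135
```

Run:
```python
from h import *
D=vision.get_calibration("side")
for n,p in dict(blade=(130+340/2,120+378/2),bladeR=(130+398/2,120+390/2),handle_end=(130+378/2,120+293/2),cup=(130+143/2,120+410/2),tubcorner=(130+100/2,120+380/2),dishnear=(268,267),wr=(195,240)).items(): print(n,onz(D,*p,0.01 if n!='cup' else .05).round(3))
```

```text
blade [0.416 0.191 0.01 ]
bladeR [0.335 0.204 0.01 ]
handle_end [0.365 0.046 0.01 ]
cup [0.678 0.277 0.05 ]
tubcorner [0.753 0.217 0.01 ]
dishnear [0.518 0.058 0.01 ]
wr [ 0.752 -0.025  0.01 ]
```

```bash
python3 -m handwheel '[[[0.6,-0.23,0,0],[0.6,-0.23,0,0],[0.6,-0.23,0,0],[0.6,-0.23,-0.3,0],[0,0,-0.7,0],[0,0,-0.5,0],[0,0,-0.3,0],[0,0,0,0]]]'
```

```text
time_s: 6.3
tcp_pos: [0.5331, 0.3489, 0.0748]
eef_rot: [-4.3, 89.3, -177.0]
contact_force: [-0.8, -0.7, -4.5]
gripper_width: 0.0139
```

```bash
python3 -m handwheel '[[[0,0,-0.2,0],[0,0,-0.12,0],[0,0,0,0]]]'
```

```text
time_s: 6.6
tcp_pos: [0.5336, 0.3505, 0.064]
eef_rot: [-13.7, 89.5, 173.7]
contact_force: [0.8, -0.8, -3.6]
gripper_width: 0.0138
```

```bash
python3 -m handwheel '[[[0,0,0,0],[0,0,0,0],[0.03,-0.21,0.245,0],[0.03,-0.21,0.245,0],[0.03,-0.21,0.245,0],[0,0,0,0]]]' 0 8
python3 - <<'E'
from h import *
cv2.imwrite("pics/5w.png",vision.capture("wrist"))
im=vision.capture("side");crop(im,200,200,380,400,3,"pics/5d.png")
E
```

```text
time_s: 7.2
tcp_pos: [0.5381, 0.3241, 0.0982]
eef_rot: [-37.8, 89.6, 149.7]
contact_force: [-0.8, 0.9, -1.6]
gripper_width: 0.0142
```

View pics/5w.png

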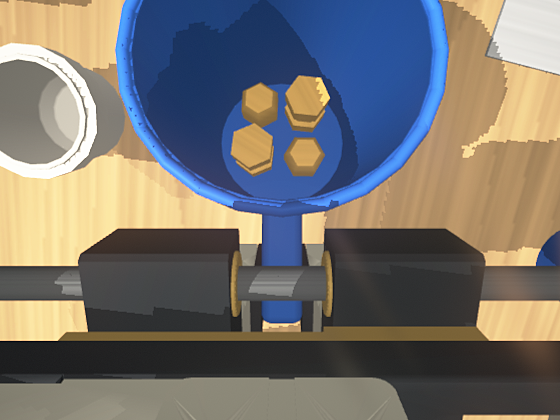

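View pics/5d.png

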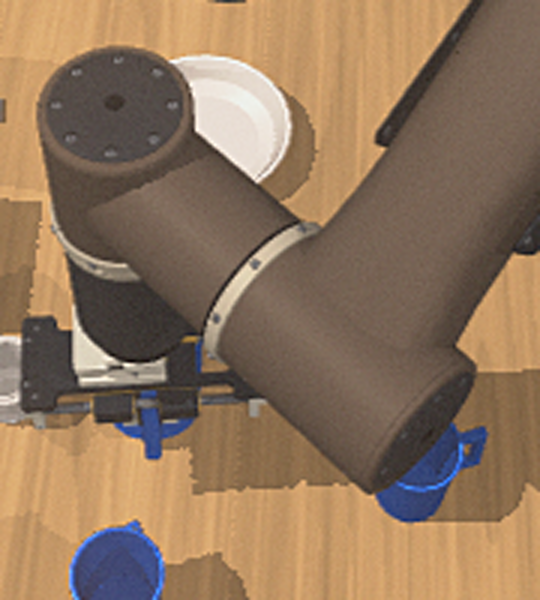

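```bash
python3 -m handwheel '[[[0.04,-0.265,0.18,0],[0.04,-0.265,0.18,0],[0.04,-0.265,0.18,0],[0,0,0,0]]]' 0 8
python3 - <<'E'
from h import *
cv2.imwrite("pics/6w.png",vision.capture("wrist"))
im=vision.capture("scene");crop(im,330,120,460,250,4,"pics/6s.png")
E
```

```text
time_s: 7.7
tcp_pos: [0.5425, 0.291, 0.1195]
eef_rot: [-29.6, 89.5, 158.0]
contact_force: [0.0, 0.5, -3.2]
gripper_width: 0.0137
```

View pics/6w.png

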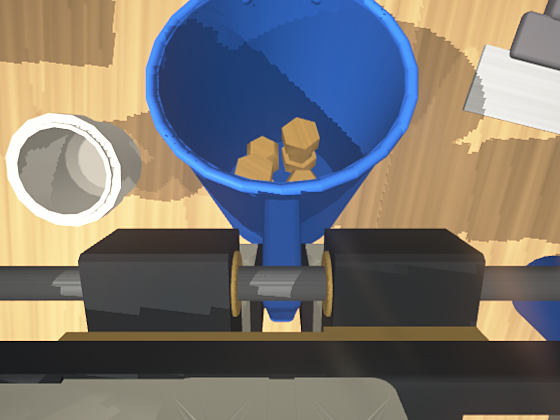

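View pics/6s.png

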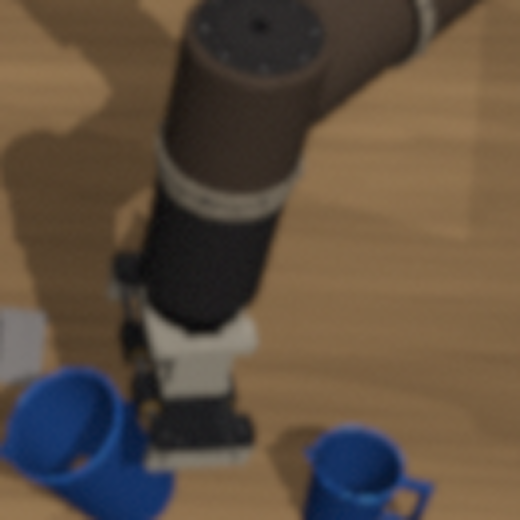

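```bash
python3 -m handwheel '[[[0.043,-0.303,0.105,0],[0.043,-0.303,0.105,0],[0.043,-0.303,0.105,0],[0.045,-0.32,0.022,0],[0.045,-0.32,0.022,0],[0.045,-0.32,0.022,0],[0,0,0,0]]]' 0 8
python3 - <<'E'
from h import *
cv2.imwrite("pics/7w.png",vision.capture("wrist"))
im=vision.capture("scene");crop(im,300,120,430,250,4,"pics/7s.png")
E
```

```text
time_s: 8.5
tcp_pos: [0.5526, 0.2101, 0.1338]
eef_rot: [-14.4, 89.4, 173.2]
contact_force: [0.0, -0.3, -3.6]
gripper_width: 0.0138
```

View pics/7w.png

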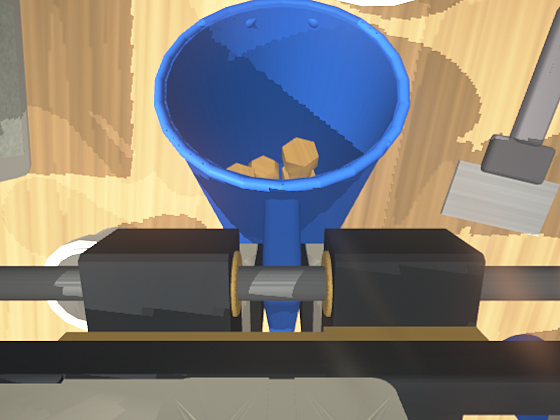

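View pics/7s.png

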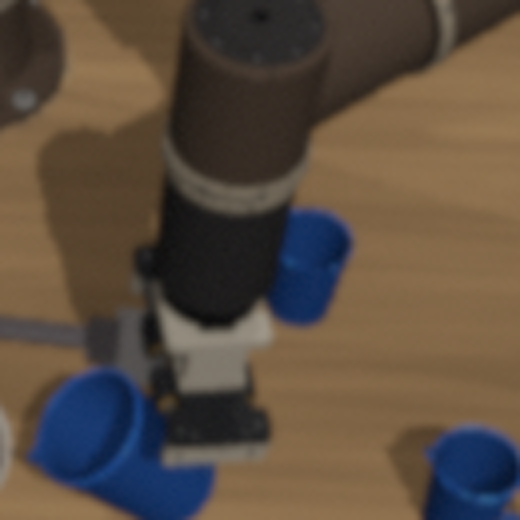

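```bash
python3 -m handwheel '[[[0,0.6,0,0],[0,0.6,0,0],[0,0.6,0,0],[0,0,-0.2,0],[0,0,-0.15,0],[0,0,0,0]]]' 0 5
python3 - <<'E'
from h import *
im=vision.capture("scene");crop(im,300,120,430,250,4,"pics/8s.png")
E
```

```text
time_s: 9.2
tcp_pos: [0.5549, 0.2876, 0.1213]
eef_rot: [-46.3, 89.6, 141.3]
contact_force: [-0.4, -0.0, -2.5]
gripper_width: 0.0138
```

View pics/8s.png

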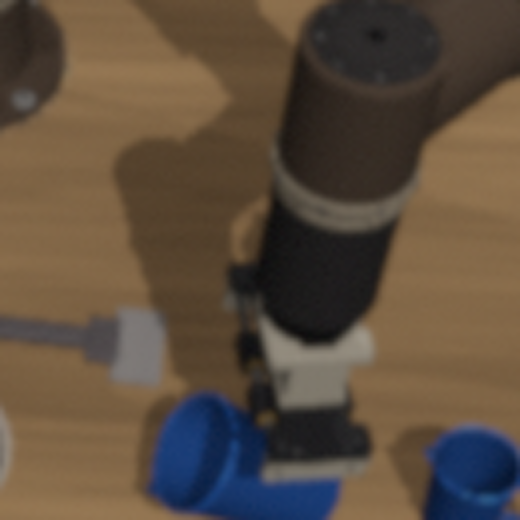

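```bash
python3 -m handwheel '[[[0.045,-0.315,-0.08,0],[0.045,-0.315,-0.08,0],[0.045,-0.315,-0.1,0],[0,0,0,0]]]' 0 5
python3 - <<'E'
from h import *
im=vision.capture("scene");crop(im,300,120,430,250,4,"pics/9s.png")
cv2.imwrite("pics/9w.png",vision.capture("wrist"))
E
```

```text
time_s: 9.65
tcp_pos: [0.5605, 0.246, 0.111]
eef_rot: [-58.9, 89.6, 128.7]
contact_force: [-0.4, 1.5, -1.4]
gripper_width: 0.0142
```

View pics/9s.png

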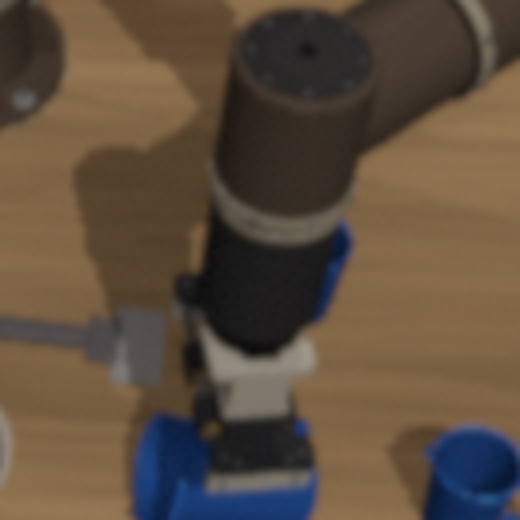

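View pics/9w.png

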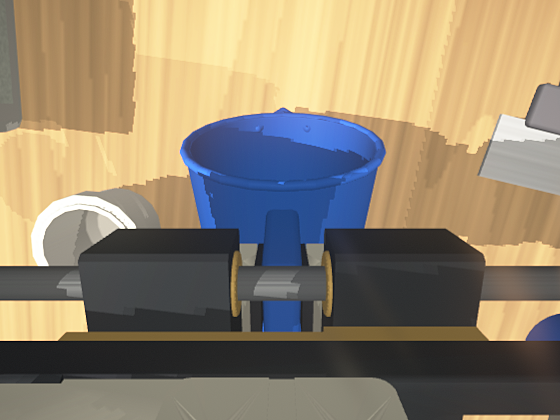

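```bash
python3 -m handwheel '[[[0,0,0,0],[0,0,0,0],[0,0,0,0],[0,0,0.3,0],[0,0,0.5,0],[0,0,0.5,0],[0,-0.2,0.4,0],[0,-0.3,0,0]]]' 0 50; python3 -m handwheel '[[[-0.08,-0.4,0,0],[-0.1,-0.5,0,0],[-0.1,-0.5,0,0],[-0.1,-0.5,0,0],[-0.1,-0.5,0,0],[-0.1,-0.5,0,0],[-0.1,-0.5,0,0],[-0.08,-0.4,0,0]]]';python3 -m handwheel '[[[-0.05,-0.3,0,0],[-0.05,-0.2,0,0],[0,-0.1,0,0],[0,0,0,0]]]'
python3 - <<'E'
from h import *
im=vision.capture("scene");crop(im,200,120,400,260,4,"pics/10s.png")
cv2.imwrite("pics/10w.png",vision.capture("wrist"))
E
```

```text
time_s: 10.55
tcp_pos: [0.5589, 0.2276, 0.1817]
eef_rot: [-21.1, 89.5, 166.8]
contact_force: [-0.4, 0.4, -3.4]
gripper_width: 0.0136
time_s: 11.35
tcp_pos: [0.522, 0.0602, 0.1782]
eef_rot: [-5.2, 89.2, -177.5]
contact_force: [-0.2, 0.0, -4.1]
gripper_width: 0.0136
time_s: 11.75
tcp_pos: [0.517, 0.0315, 0.1783]
eef_rot: [-6.1, 89.2, -178.6]
contact_force: [0.3, -0.5, -3.6]
gripper_width: 0.0136
```

View pics/10s.png

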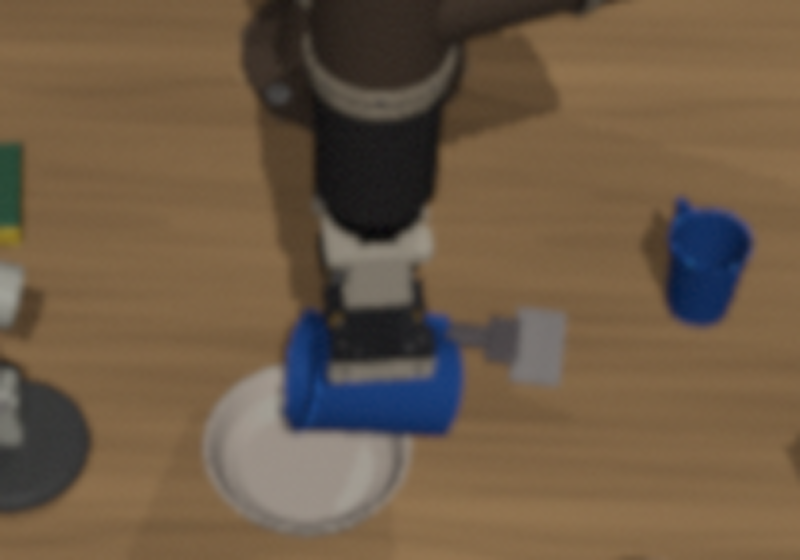

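View pics/10w.png

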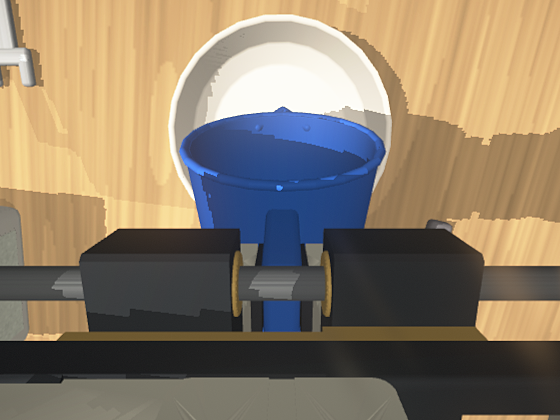

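```bash
cat >> h.py <<'E'
def pt(tcp,yaw,th,a,h,gh=.082,go=.0188):
    # jug point at (x=a along lip dir, z=h) with tilt th deg, grip at x=-.082,z=gh
    f,z=a+.082,h-gh; t=np.radians(th)
    F=f*np.cos(t)+z*np.sin(t); Z=-f*np.sin(t)+z*np.cos(t)
    u=np.array([np.cos(np.radians(yaw)),np.sin(np.radians(yaw))])
    return [tcp[0]+u[0]*F,tcp[1]+u[1]*F,tcp[2]+go+Z]
E
python3 - <<'E'
from h import *
c=vision.get_calibration("wrist");s=readout.get_state();t=s['tcp_pos']
for th in(65,70,75,80,85): print(th,[np.round(proj(c,pt(t,-82,th,a,h))) for a,h in((.0505,.125),(-.0505,.125))])
E
```

```text
65 [array([279.,  67.]), array([281., 150.])]
70 [array([279.,  84.]), array([281., 152.])]
75 [array([279., 100.]), array([281., 154.])]
80 [array([279., 116.]), array([281., 157.])]
85 [array([279., 132.]), array([281., 161.])]
```

Run:
```python
from h import *
c=vision.get_calibration("wrist");s=readout.get_state();t=s['tcp_pos']
for gh in(.082,.09,.1,.105):
  for th in(65,70,75,80,): print(gh,th,[np.round(proj(c,pt(t,-82,th,a,h,gh))[1]) for a,h in((.0505,.125),(-.0505,.125))])
```

```text
0.082 65 [np.float64(67.0), np.float64(150.0)]
0.082 70 [np.float64(84.0), np.float64(152.0)]
0.082 75 [np.float64(100.0), np.float64(154.0)]
0.082 80 [np.float64(116.0), np.float64(157.0)]
0.09 65 [np.float64(80.0), np.float64(167.0)]
0.09 70 [np.float64(96.0), np.float64(169.0)]
0.09 75 [np.float64(112.0), np.float64(171.0)]
0.09 80 [np.float64(128.0), np.float64(175.0)]
0.1 65 [np.float64(95.0), np.float64(186.0)]
0.1 70 [np.float64(111.0), np.float64(189.0)]
0.1 75 [np.float64(127.0), np.float64(192.0)]
0.1 80 [np.float64(142.0), np.float64(195.0)]
0.105 65 [np.float64(103.0), np.float64(195.0)]
0.105 70 [np.float64(118.0), np.float64(198.0)]
0.105 75 [np.float64(134.0), np.float64(201.0)]
0.105 80 [np.float64(149.0), np.float64(205.0)]
```

```bash
python3 -m handwheel '[[[0.05,-0.3,0,0],[0.03,-0.27,0,0],[0,0,-0.15,0],[0,0,0,0]]]'
python3 - <<'E'
from h import *
im=vision.capture("scene");crop(im,200,120,400,260,4,"pics/11s.png")
im=vision.capture("side");crop(im,180,180,360,300,4,"pics/11d.png")
E
```

```text
time_s: 12.25
tcp_pos: [0.5211, 0.0091, 0.1716]
eef_rot: [-6.5, 89.2, -178.8]
contact_force: [0.0, -0.8, -4.8]
gripper_width: 0.0133
```

View pics/11s.png

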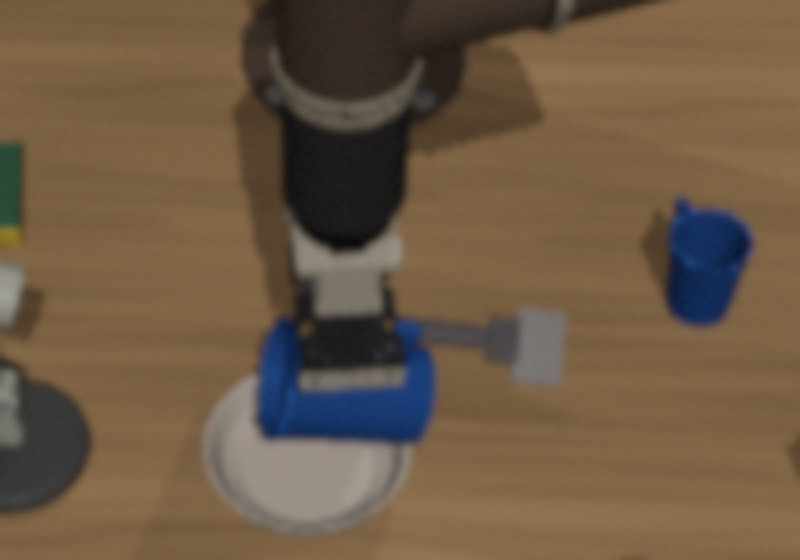

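View pics/11d.png

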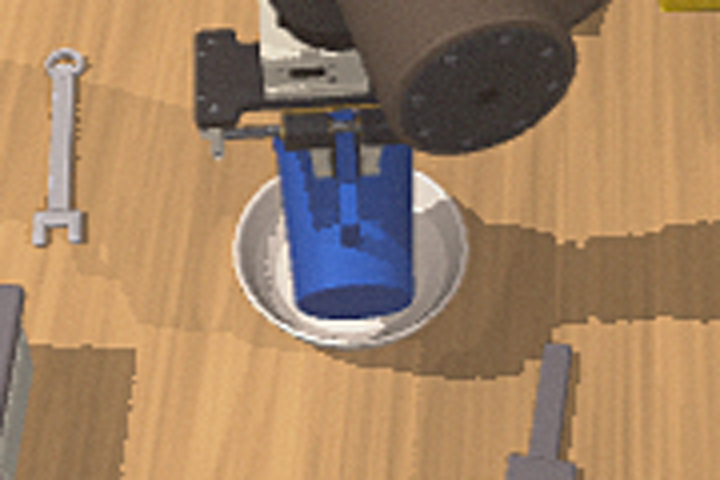

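Run:
```python
from h import *
D=vision.get_calibration("side")
for z in (.03,.04,.05): print(z,onz(D,180+354/4,180+319/4,z).round(4))
print("rim near",onz(D,180+352/4,180+346/4,.038).round(4))
s=readout.get_state();t=s['tcp_pos'];print(t)
for th in(65,70,75): print(th,[np.round(pt(t,-82,th,a,h,.099),3) for a,h in((.042,0),(.0505,.125))])
```

```text
0.03 [0.5167 0.0454 0.03  ]
0.04 [0.516  0.0519 0.04  ]
0.05 [0.5154 0.0584 0.05  ]
rim near [0.5158 0.0741 0.038 ]
[0.52160121 0.00934967 0.17239392]
65 [array([0.516, 0.046, 0.037]), array([ 0.533, -0.069,  0.082])]
70 [array([0.515, 0.059, 0.041]), array([ 0.531, -0.06 ,  0.076])]
75 [array([0.513, 0.072, 0.046]), array([ 0.53 , -0.049,  0.07 ])]
```

```bash
python3 -m handwheel '[[[0,0.1,0.25,0],[-0.05,0.5,0,0],[0,0,-0.2,0],[0,0,-0.12,0],[0,0,-0.05,0],[0,0,0,0]]]'
python3 - <<'E'
from h import *
im=vision.capture("side");crop(im,180,180,360,300,4,"pics/12d.png")
E
```

```text
time_s: 12.95
tcp_pos: [0.5206, 0.0353, 0.1703]
eef_rot: [-9.1, 89.4, 178.7]
contact_force: [-0.6, -0.5, -3.1]
gripper_width: 0.0133
```

View pics/12d.png

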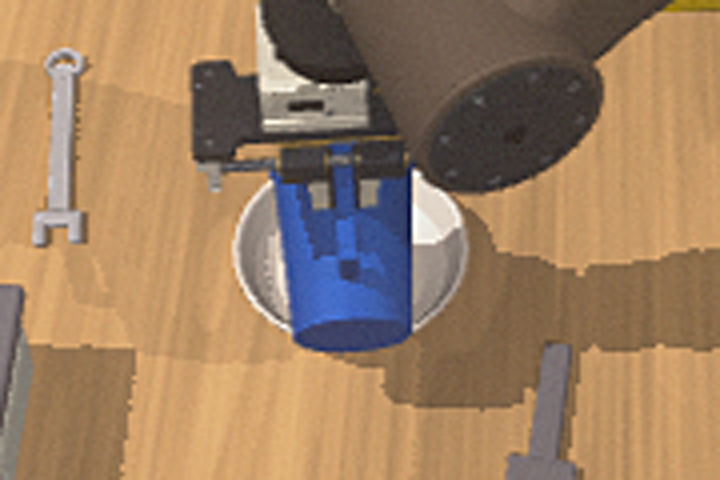

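```bash
python3 -m handwheel '[[[0,0,-0.05,0],[0.03,-0.2,-0.12,0],[0.04,-0.31,-0.15,0],[0.04,-0.31,-0.18,0],[0,0,0,0]]]' 0 8
python3 - <<'E'
from h import *
im=vision.capture("side");crop(im,180,180,360,300,4,"pics/13d.png")
cv2.imwrite("pics/13w.png",vision.capture("wrist"))
E
```

```text
time_s: 13.5
tcp_pos: [0.5253, -0.0011, 0.1488]
eef_rot: [-9.0, 89.5, 178.8]
contact_force: [-0.7, -0.2, -3.7]
gripper_width: 0.0142
```

View pics/13d.png

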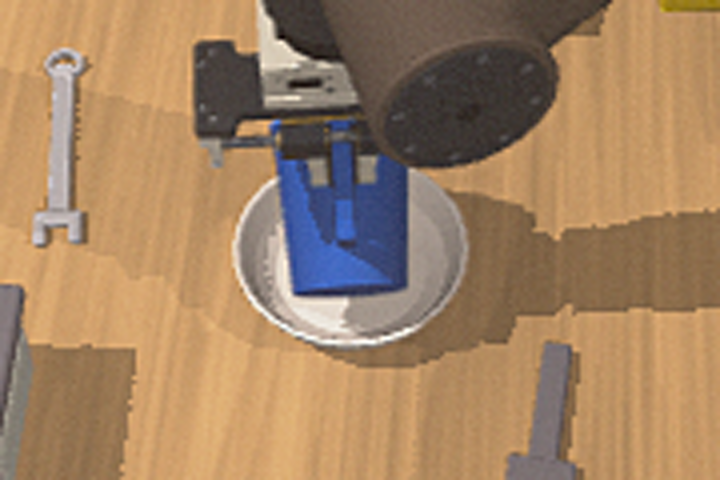

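View pics/13w.png

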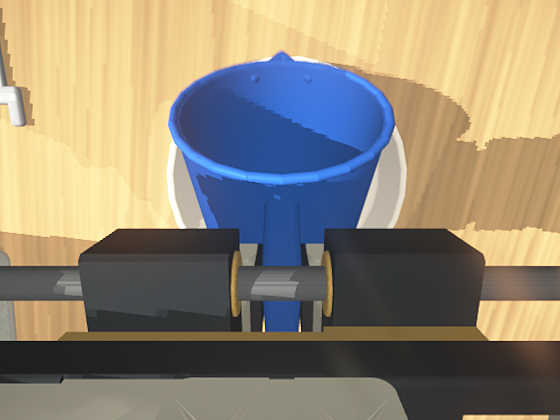

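Run:
```python
from h import *
from scipy.optimize import fsolve
c=vision.get_calibration("wrist");s=readout.get_state();t=s['tcp_pos']
# current 13w: lip rim ~60 (spout tip 52), handle-side rim 180, left 168..393
def model(q,pts=False):
    th,gx,gh=q   # gx = horizontal jug-x of pinch? use tcp grasp offset fixed; grip at (gx,gh)
    P=lambda a,h,b=0:None
    tt=np.radians(th);u=np.array([np.cos(np.radians(-82)),np.sin(np.radians(-82)),0]);v=np.array([-u[1],u[0],0])
    def W(a,b,h):
        f,z=a-gx,h-gh
        return np.array([t[0],t[1],t[2]+.0188])+u*(f*np.cos(tt)+z*np.sin(tt))+v*b+np.array([0,0,-f*np.sin(tt)+z*np.cos(tt)])
    if pts: return W
    l=proj(c,W(.0505,0,.125));k=proj(c,W(-.0505,0,.125));w1=proj(c,W(0,.0505,.125));w2=proj(c,W(0,-.0505,.125))
    return l[1],k[1],abs(w1[0]-w2[0])
for obs in((60,182,225),(58,184,227)):
    q=fsolve(lambda q:np.array(model(q))-obs,[60,-.082,.09]);print(q); W=model(q,True);print(W(.042,0,0),W(.0505,0,.125),W(-.042,0,0))
```

```text
[58.93118111 -0.06274091  0.08214509]
[0.52359169 0.01600562 0.03646647] [ 0.53910324 -0.09436479  0.09369422] [0.51755858 0.05893339 0.1084165 ]
[58.08541128 -0.06218686  0.08220194]
[0.52381585 0.01441063 0.03668038] [ 0.53920814 -0.09511123  0.09554708] [0.51763559 0.05838544 0.1079827 ]
```

```bash
python3 -m handwheel '[[[0,0,0,0],[0,0,0,0],[0,0,0.5,0],[0,0.3,0.5,0],[0.1,0.6,0.2,0],[0.1,0.8,0,0],[0.1,0.8,0,0],[0.1,0.8,0,0]]]' 0 50; python3 -m handwheel '[[[0.1,0.8,0,0],[0.1,0.8,0,0],[0.1,0.8,0,0],[0.1,0.8,0,0],[0,0.4,0,0],[0,0,-0.3,0],[0,0,0,0]]]'
python3 - <<'E'
from h import *
im=vision.capture("scene");crop(im,300,120,430,250,4,"pics/14s.png")
E
```

```text
time_s: 14.4
tcp_pos: [0.5418, 0.1345, 0.2018]
eef_rot: [-31.4, 89.7, 156.2]
contact_force: [0.7, -0.4, -3.8]
gripper_width: 0.0139
time_s: 15.1
tcp_pos: [0.5569, 0.2912, 0.1899]
eef_rot: [-61.0, 89.7, 127.0]
contact_force: [-0.4, -0.6, -2.3]
gripper_width: 0.0139
```

View pics/14s.png

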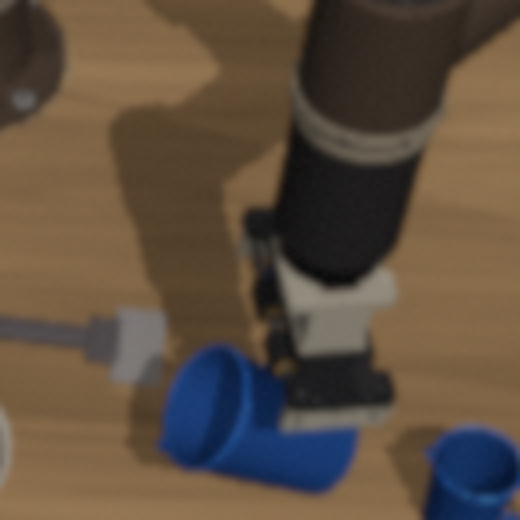

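```bash
python3 -m handwheel '[[[0,0,-0.5,0],[0,0,-0.5,0],[0,0,-0.5,0],[0,0,-0.25,0],[0,0,-0.15,0],[0,0,0,0]]]'; python3 -m handwheel '[[[0,0,-0.1,0],[0,0,0,0],[0.04,-0.3,-0.03,0],[0.04,-0.3,-0.05,0],[0.04,-0.3,-0.08,0],[0,0,0,0]]]' 0 7
python3 - <<'E'
from h import *
im=vision.capture("scene");crop(im,300,120,430,250,4,"pics/15s.png")
cv2.imwrite("pics/15w.png",vision.capture("wrist"))
E
```

```text
time_s: 15.75
tcp_pos: [0.563, 0.2878, 0.1224]
eef_rot: [-144.9, 89.1, 43.0]
contact_force: [-1.0, -0.6, -3.6]
gripper_width: 0.0136
time_s: 16.35
tcp_pos: [0.5702, 0.2488, 0.1149]
eef_rot: [-147.1, 88.8, 40.8]
contact_force: [-0.4, 0.6, -1.7]
gripper_width: 0.0142
```

View pics/15s.png

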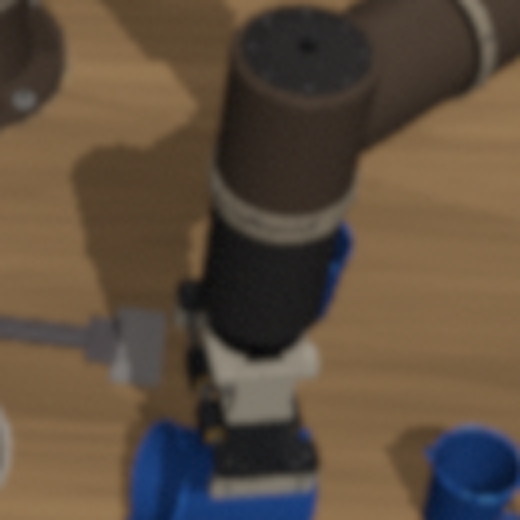

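View pics/15w.png

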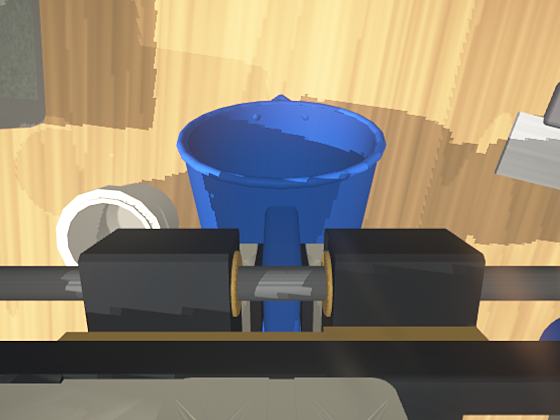

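```bash
python3 -m handwheel '[[[0.0,-0.3,-0.08,0],[0.0,-0.3,-0.1,0],[0.0,-0.3,-0.14,0],[0,-0.25,-0.14,0],[0,0,0,0]]]' 0 6
python3 - <<'E'
from h import *
im=vision.capture("scene");crop(im,300,120,430,250,4,"pics/16s.png")
cv2.imwrite("pics/16w.png",vision.capture("wrist"))
E
```

```text
time_s: 16.95
tcp_pos: [0.5718, 0.2021, 0.0966]
eef_rot: [-148.3, 88.5, 39.7]
contact_force: [0.4, -0.5, -4.1]
gripper_width: 0.0144
```

View pics/16s.png

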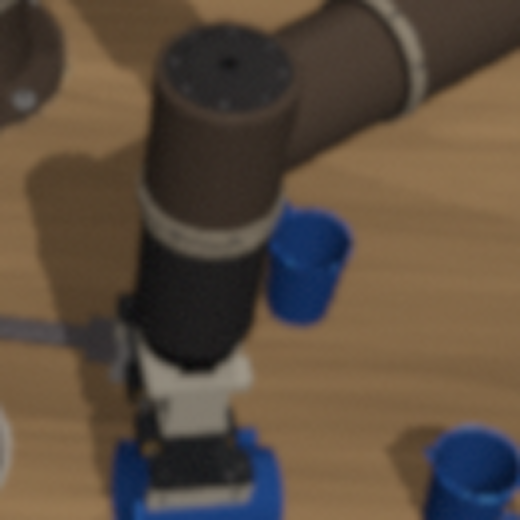

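View pics/16w.png

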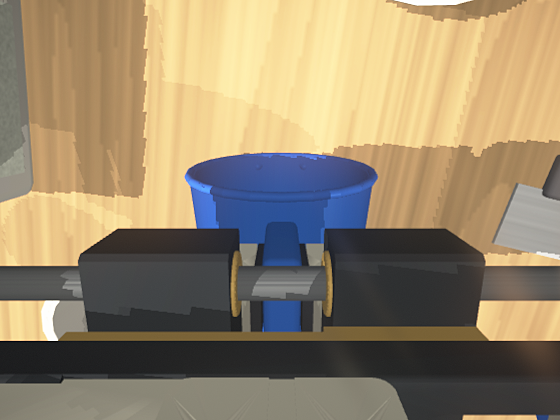

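```bash
python3 -m handwheel '[[[0,-0.1,-0.12,0],[0,-0.1,-0.1,0],[0,0,0,0]]]' 0 5; python3 -m handwheel '[[[0,0,0,0],[0,0,0,0]]]' 20;  python3 - <<'E'
from h import *
cv2.imwrite("pics/17w.png",vision.capture("wrist"))
im=vision.capture("side");crop(im,180,200,380,350,4,"pics/17d.png")
E
```

```text
time_s: 17.35
tcp_pos: [0.5794, 0.2014, 0.0979]
eef_rot: [-152.2, 87.3, 36.1]
contact_force: [-0.7, 0.4, -3.2]
gripper_width: 0.0142
time_s: 17.55
tcp_pos: [0.5791, 0.2012, 0.098]
eef_rot: [-152.3, 87.3, 36.0]
contact_force: [-0.1, -0.1, -0.3]
gripper_width: 0.0197
```

View pics/17w.png

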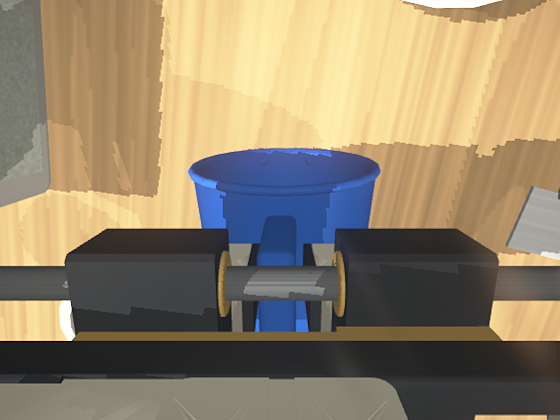

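View pics/17d.png

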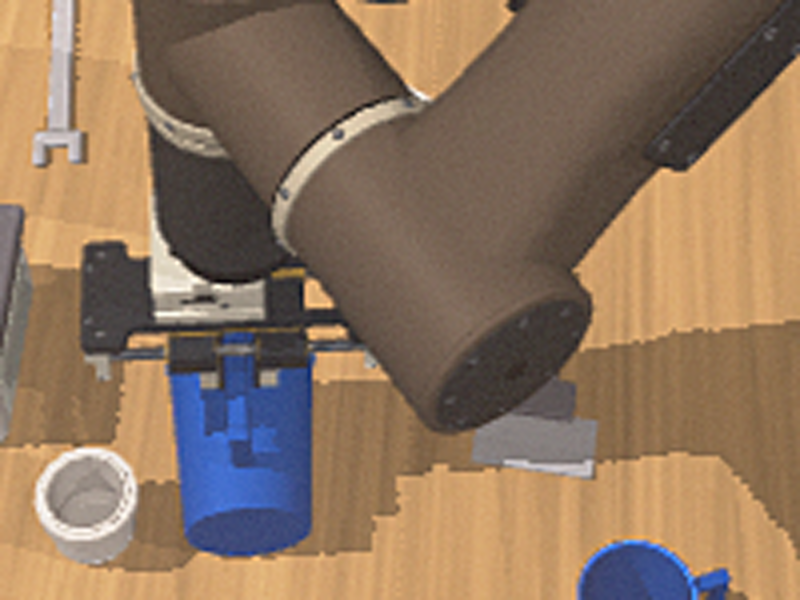

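```bash
python3 -m handwheel '[[[0,0,0.15,0],[-0.04,0.3,0.1,0],[-0.04,0.3,0.05,0],[-0.04,0.3,0,0],[0,0,0,0]]]' 20;  python3 - <<'E'
from h import *
cv2.imwrite("pics/18w.png",vision.capture("wrist"))
im=vision.capture("side");crop(im,180,200,380,350,4,"pics/18d.png")
E
```

```text
time_s: 18.15
tcp_pos: [0.5733, 0.2393, 0.1095]
eef_rot: [-152.5, 87.5, 35.8]
contact_force: [0.5, 0.4, -0.4]
gripper_width: 0.0201
```

View pics/18w.png

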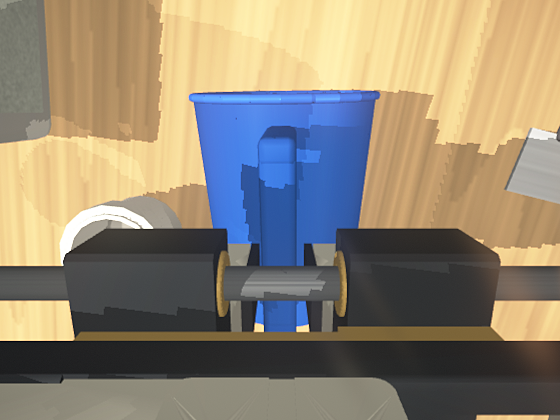

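View pics/18d.png

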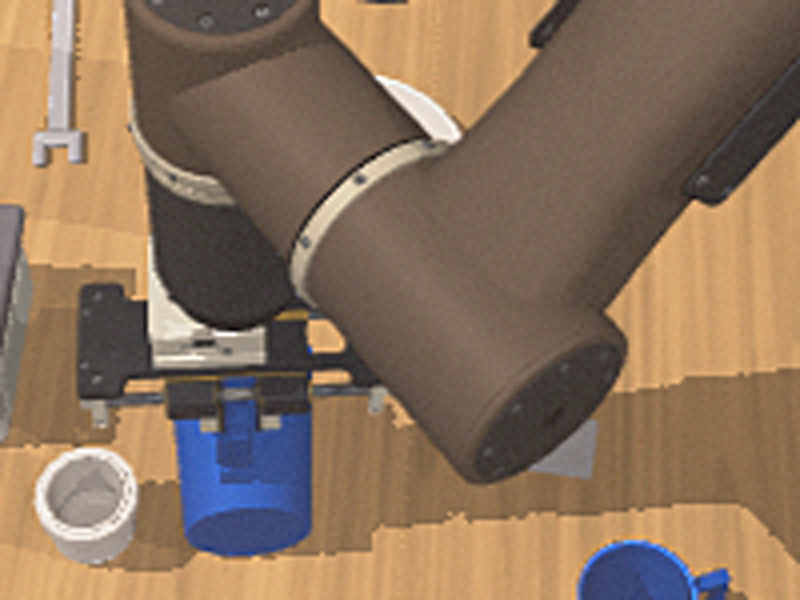

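```bash
python3 -m handwheel '[[[0,0,0,0],[0,0,0,0],[0,0,0,0],[0,0,0,0],[0,0,0.2,0],[0,0,0.5,0],[0,0,0.5,0],[0,0,0,0]]]' 0 50;  python3 - <<'E'
from h import *
cv2.imwrite("pics/19w.png",vision.capture("wrist"))
im=vision.capture("scene");crop(im,300,120,430,250,4,"pics/19s.png")
E
```

```text
time_s: 19.05
tcp_pos: [0.5707, 0.2356, 0.1567]
eef_rot: [-151.7, 87.9, 36.5]
contact_force: [-0.2, 0.3, -3.4]
gripper_width: 0.0132
```

View pics/19w.png

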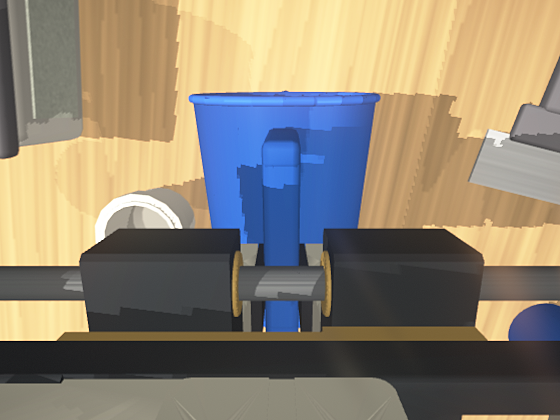

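View pics/19s.png

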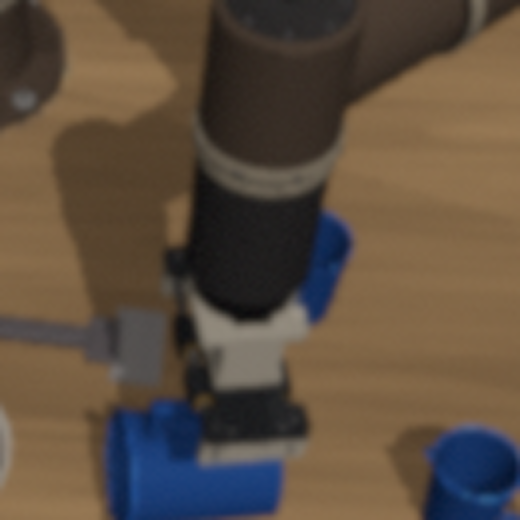

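```bash
python3 -m handwheel '[[[0,0,0.3,0],[-0.05,-0.2,0.2,0],[-0.09,-0.35,0,0],[-0.13,-0.5,0,0],[-0.15,-0.55,0,0],[-0.15,-0.55,0,0],[-0.13,-0.5,0,0],[-0.12,-0.45,0,0]]]';python3 -m handwheel '[[[-0.11,-0.4,0,0],[-0.1,-0.35,0,0],[-0.08,-0.3,0,0],[-0.06,-0.25,0,0],[-0.05,-0.2,0,0],[0,-0.15,0,0],[0,-0.1,0,0],[0,0,0,0]]]';  python3 - <<'E'
from h import *
cv2.imwrite("pics/20w.png",vision.capture("wrist"))
im=vision.capture("side");crop(im,180,180,360,300,4,"pics/20d.png")
E
```

```text
time_s: 19.95
tcp_pos: [0.5301, 0.0991, 0.171]
eef_rot: [-148.3, 88.6, 39.8]
contact_force: [0.6, -0.0, -3.7]
gripper_width: 0.0133
time_s: 20.75
tcp_pos: [0.5124, 0.0206, 0.1713]
eef_rot: [-148.7, 88.5, 39.3]
contact_force: [-0.5, -0.6, -4.5]
gripper_width: 0.0136
```

View pics/20w.png

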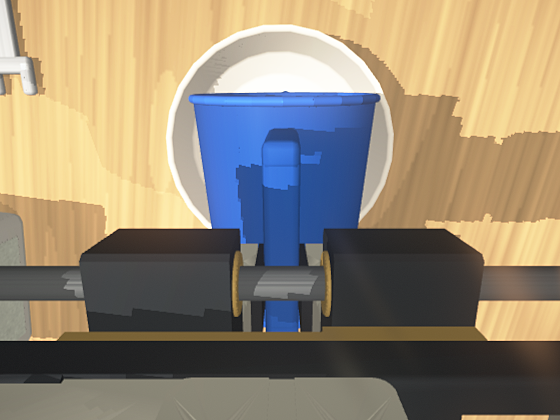

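View pics/20d.png

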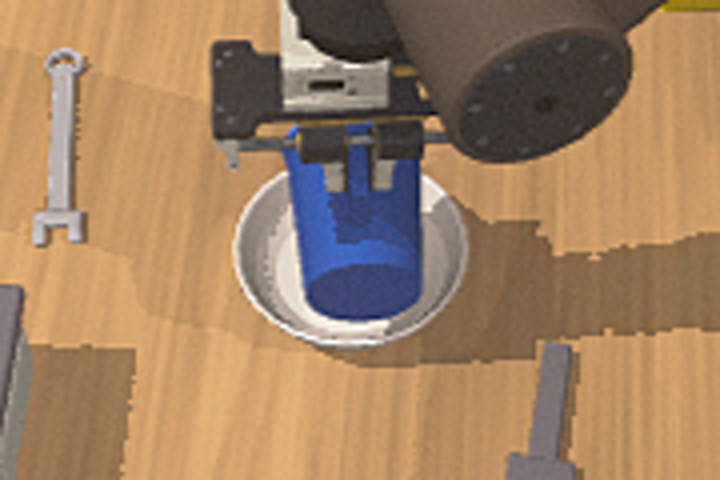

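```bash
python3 -m handwheel '[[[0.05,0.25,0,0],[0.05,0.25,0,0],[0,0,-0.25,0],[0,0,-0.2,0],[0,0,-0.05,0],[0,0,0,0]]]';  python3 - <<'E'
from h import *
im=vision.capture("side");crop(im,180,180,360,300,4,"pics/21d.png")
im=vision.capture("scene");crop(im,220,150,350,250,5,"pics/21s.png")
E
```

```text
time_s: 21.45
tcp_pos: [0.5166, 0.0444, 0.1487]
eef_rot: [-147.5, 88.6, 40.6]
contact_force: [-0.6, 0.0, -3.4]
gripper_width: 0.0129
```

View pics/21d.png

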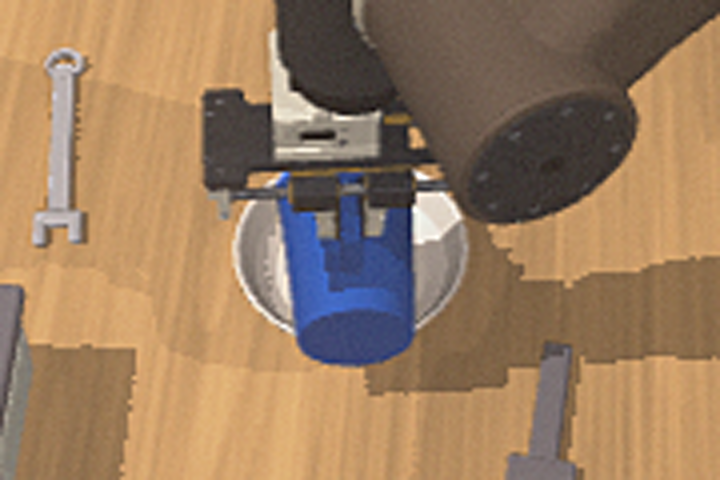

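View pics/21s.png

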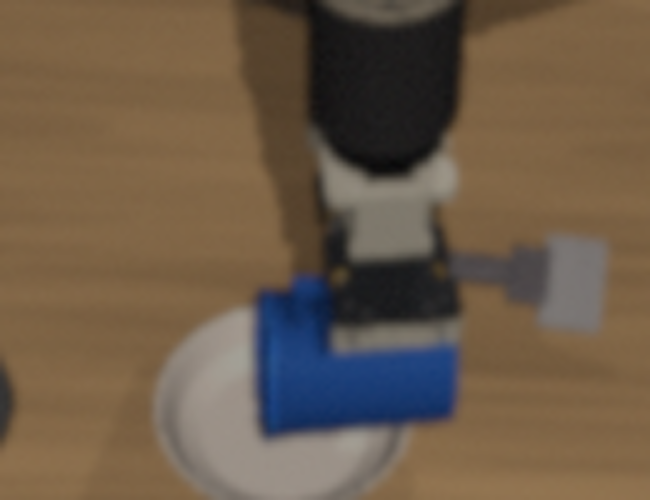

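```bash
python3 -m handwheel '[[[0,0,-0.1,0],[0,0,-0.15,0],[0.02,-0.15,-0.15,0],[0.03,-0.2,-0.1,0],[0.03,-0.2,-0.1,0],[0.03,-0.2,-0.1,0],[0,0,0,0]]]' 0 10;  python3 - <<'E'
from h import *
im=vision.capture("side");crop(im,180,180,360,300,4,"pics/22d.png")
cv2.imwrite("pics/22w.png",vision.capture("wrist"))
E
```

```text
time_s: 22.25
tcp_pos: [0.5329, 0.0118, 0.1312]
eef_rot: [-167.1, 87.2, 21.3]
contact_force: [-0.7, -3.1, 3.3]
gripper_width: 0.014
```

View pics/22d.png

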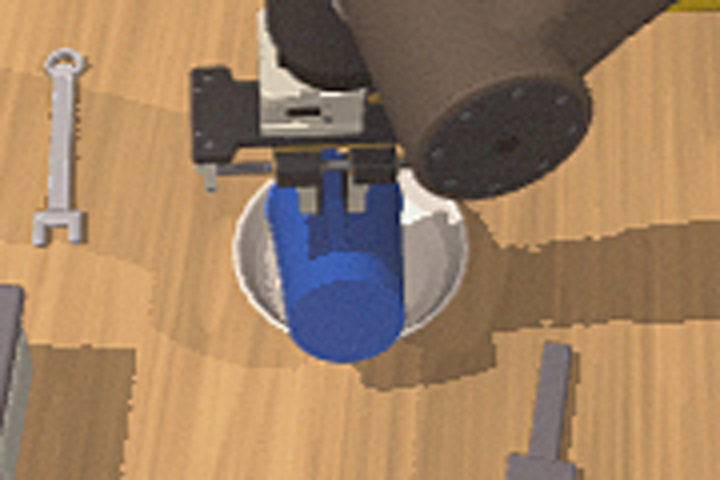

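View pics/22w.png

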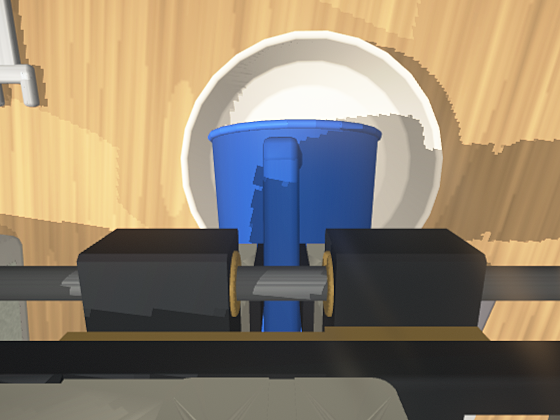

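```bash
python3 -m handwheel '[[[-0.03,-0.25,-0.03,0],[-0.03,-0.25,-0.05,0],[-0.03,-0.25,-0.05,0],[0,0,0,0]]]' 0 10;  python3 - <<'E'
from h import *
im=vision.capture("side");crop(im,180,180,360,300,4,"pics/23d.png")
cv2.imwrite("pics/23w.png",vision.capture("wrist"))
E
```

```text
time_s: 22.75
tcp_pos: [0.5318, -0.0178, 0.1279]
eef_rot: [-166.1, 86.8, 22.4]
contact_force: [-1.0, 1.2, -0.4]
gripper_width: 0.0139
```

View pics/23d.png

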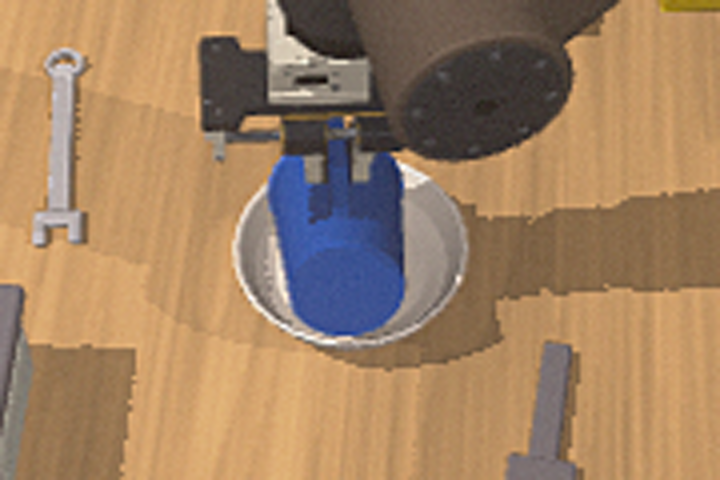

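View pics/23w.png

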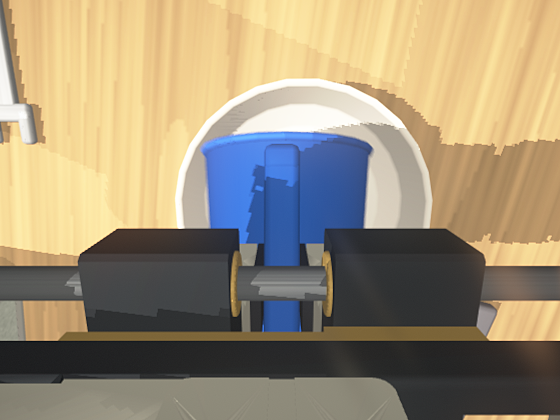

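```bash
python3 -m handwheel '[[[0,0,0,0],[0,0,0,0],[0,0,0,0],[0,0,0.3,0],[0,0.1,0.5,0],[0,0.1,0.5,0],[0,0,0,0]]]' 0 50;  python3 - <<'E'
from h import *
im=vision.capture("side");crop(im,180,180,360,300,4,"pics/24d.png")
cv2.imwrite("pics/24w.png",vision.capture("wrist"))
im=vision.capture("scene");crop(im,200,150,350,260,5,"pics/24s.png")
E
```

```text
time_s: 23.55
tcp_pos: [0.5281, -0.0101, 0.1793]
eef_rot: [-164.5, 87.3, 24.0]
contact_force: [0.3, 0.4, -3.3]
gripper_width: 0.0134
```

View pics/24d.png

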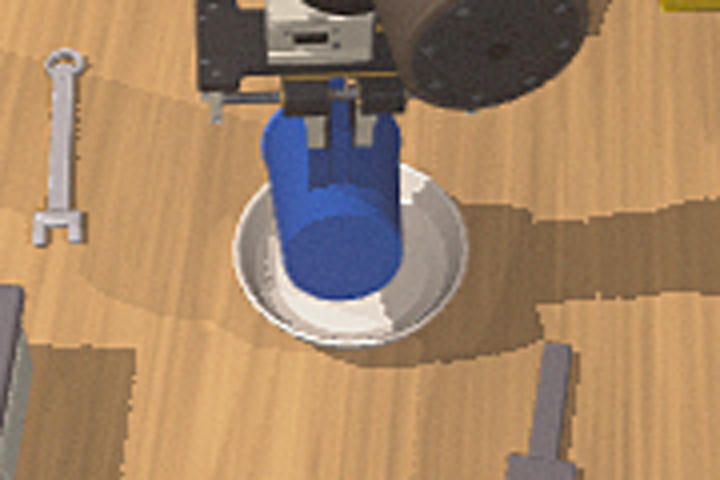

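View pics/24w.png

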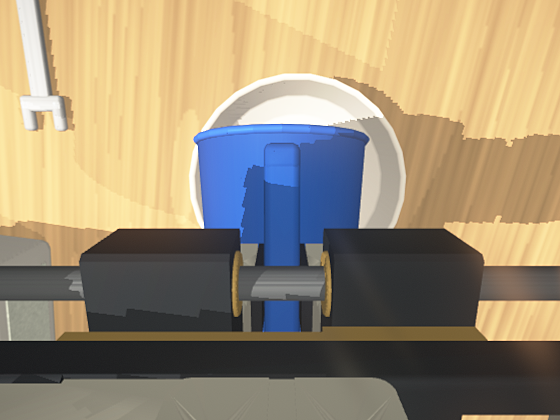

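View pics/24s.png

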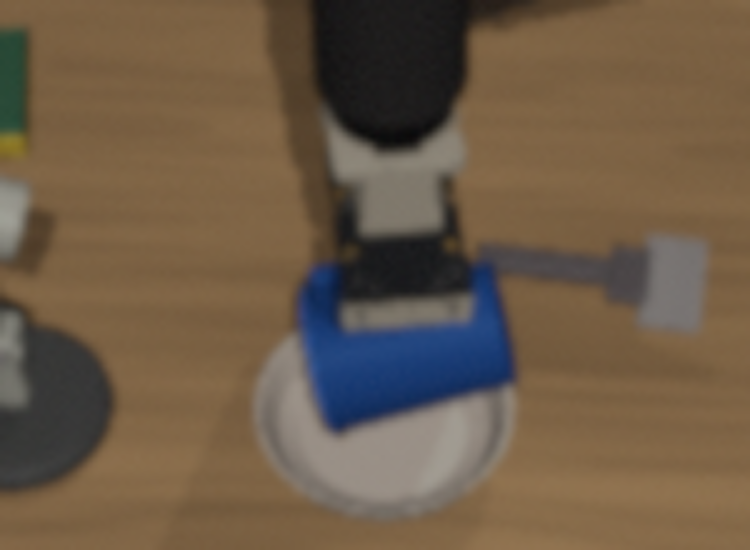

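```bash
python3 -m handwheel '[[[0,0.35,-0.25,0],[0,0.35,-0.2,0],[0,-0.6,0,0],[0,0.6,0,0],[0,-0.6,0,0],[0,0.6,0,0],[0,-0.4,0,0],[0,0,0,0]]]' 0 50;  python3 - <<'E'
from h import *
im=vision.capture("side");crop(im,180,180,360,300,4,"pics/25d.png")
cv2.imwrite("pics/25w.png",vision.capture("wrist"))
E
```

```text
time_s: 24.5
tcp_pos: [0.5224, 0.0063, 0.1469]
eef_rot: [-157.8, 88.3, 30.7]
contact_force: [0.1, 0.2, 0.4]
gripper_width: 0.013
```

View pics/25d.png

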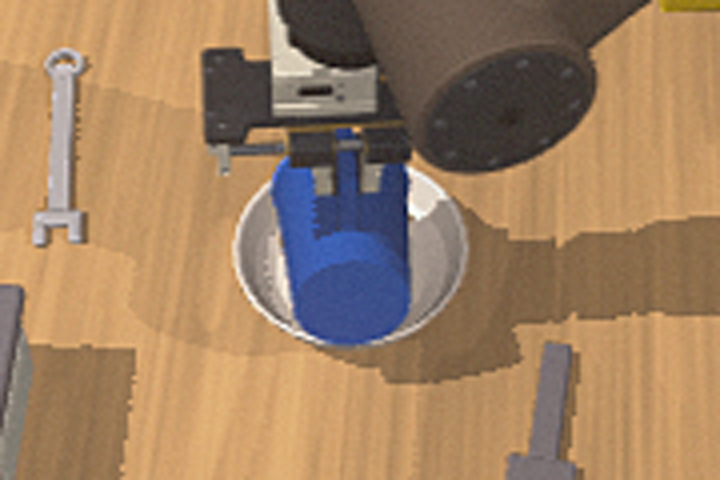

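View pics/25w.png

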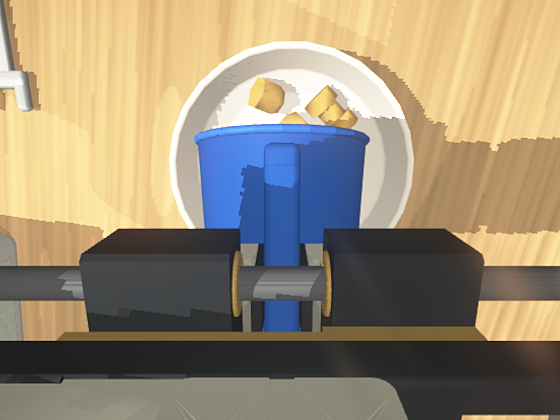

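```bash
python3 -m handwheel '[[[0,0,0.4,0],[0,0,0.7,0],[0,0.2,0.5,0],[0,0.4,0,0],[0,0,0,0]]]';  python3 - <<'E'
from h import *
print(readout.get_state()['contact_force'])
cv2.imwrite("pics/26w.png",vision.capture("wrist"))
im=vision.capture("scene");crop(im,200,150,350,260,5,"pics/26s.png")
E
```

```text
time_s: 25.1
tcp_pos: [0.5211, 0.0334, 0.2102]
eef_rot: [-154.3, 88.6, 34.2]
contact_force: [-0.4, -0.1, -1.6]
gripper_width: 0.0135
[-0.38443234 -0.08779836 -1.56822018]
```

View pics/26w.png

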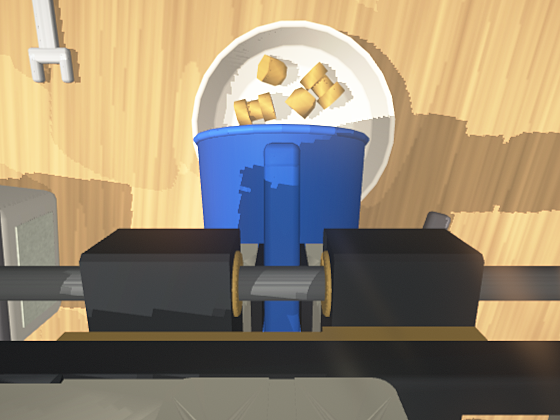

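View pics/26s.png

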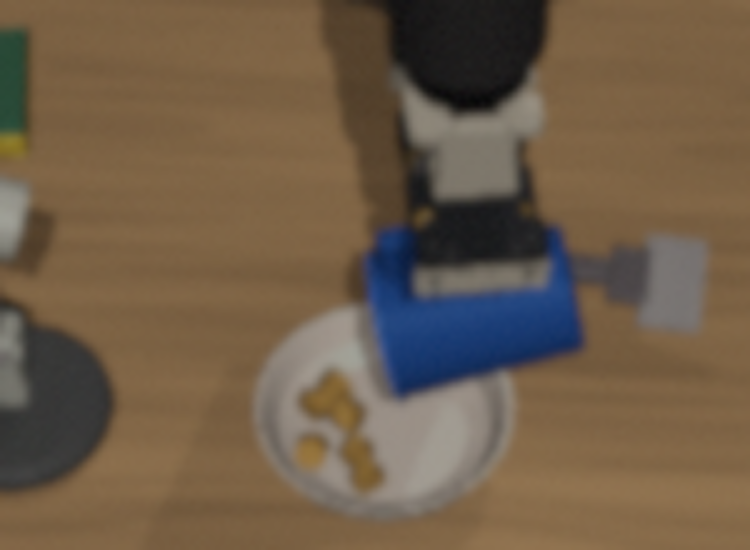

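```bash
python3 -m handwheel '[[[0.05,0.6,0,0],[0.15,0.9,0,0],[0.15,0.9,0,0],[0.15,0.9,0,0],[0.15,0.7,-0.2,0],[0.1,0.4,-0.4,0],[0,0,-0.3,0],[0,0,0,0]]]'
python3 - <<'E'
from h import *
cv2.imwrite("pics/27w.png",vision.capture("wrist"))
im=vision.capture("scene");crop(im,290,140,420,250,5,"pics/27s.png")
E
```

```text
time_s: 26.0
tcp_pos: [0.5492, 0.2113, 0.1672]
eef_rot: [-156.4, 89.1, 31.8]
contact_force: [0.0, 0.1, -1.3]
gripper_width: 0.0134
```

View pics/27s.png

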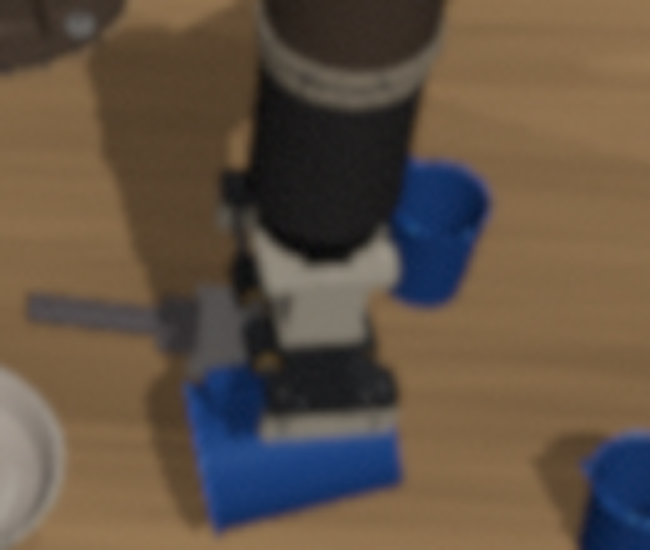

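```bash
python3 -m handwheel '[[[0,0,-0.4,0],[0,0,-0.4,0],[0,0,-0.2,0],[0,0,0,0]]]'; python3 -m handwheel '[[[0,0,0,0],[0,0,-0.12,0],[0,0,-0.12,0],[0,0,-0.12,0],[0,0,-0.1,0],[0,0,0,0]]]' 0 5
python3 - <<'E'
from h import *
cv2.imwrite("pics/28w.png",vision.capture("wrist"))
im=vision.capture("scene");crop(im,290,140,420,250,5,"pics/28s.png")
E
```

```text
time_s: 26.5
tcp_pos: [0.5519, 0.2086, 0.1322]
eef_rot: [-158.1, 88.6, 30.0]
contact_force: [-0.2, -0.3, -1.9]
gripper_width: 0.0134
time_s: 27.1
tcp_pos: [0.555, 0.21, 0.1171]
eef_rot: [-157.8, 88.1, 30.3]
contact_force: [-0.6, 0.4, -1.8]
gripper_width: 0.0138
```

View pics/28s.png

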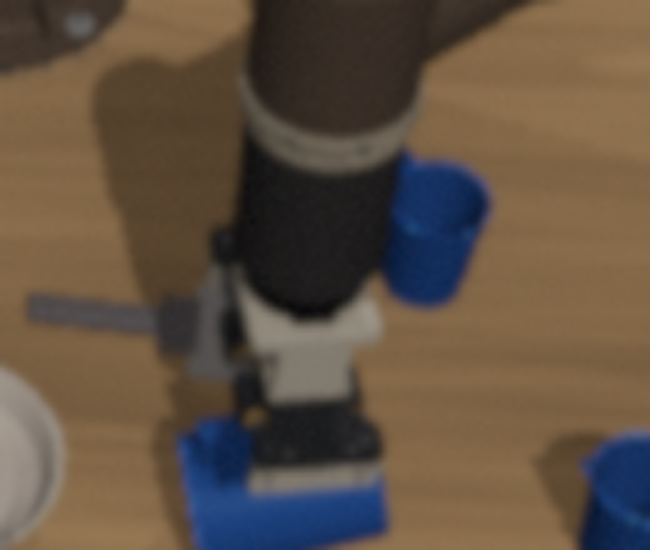

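View pics/28w.png

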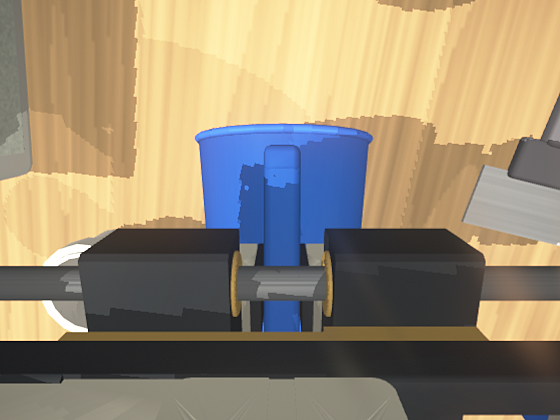

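```bash
python3 -m handwheel '[[[0,0,-0.15,0],[0,0,-0.15,0],[0,0.05,-0.15,0],[0,0.05,-0.12,0],[0,0,0,0]]]' 0 4
python3 - <<'E'
from h import *
cv2.imwrite("pics/29w.png",vision.capture("wrist"))
im=vision.capture("scene");crop(im,290,140,420,250,5,"pics/29s.png")
E
```

```text
time_s: 27.7
tcp_pos: [0.5609, 0.2202, 0.1002]
eef_rot: [-155.9, 87.1, 32.3]
contact_force: [-0.2, -1.1, -2.6]
gripper_width: 0.014
```

View pics/29s.png

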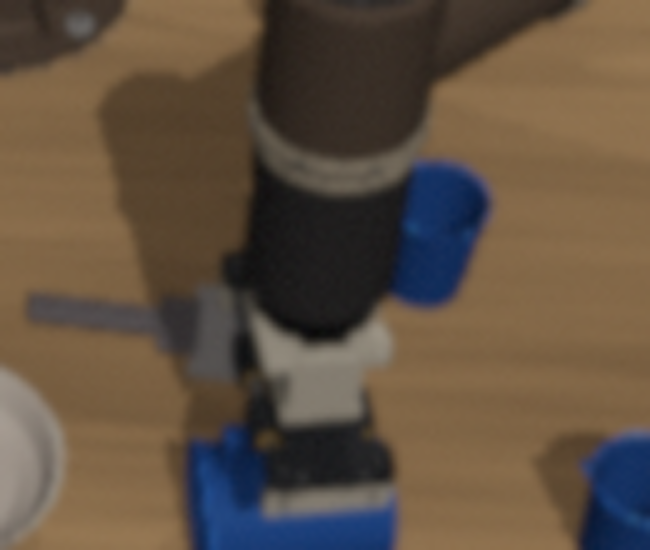

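View pics/29w.png

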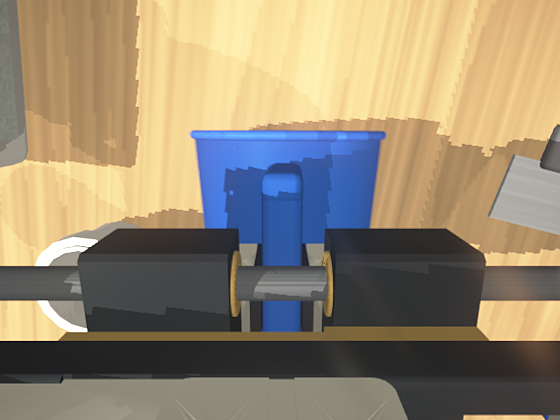

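```bash
python3 -m handwheel '[[[0,0,-0.08,0],[0,0,0,0],[0,0,0,0],[0,0,0.15,0],[0.04,-0.3,0,0],[0.04,-0.3,0,0],[0.03,-0.25,0,0],[0,0,0,0]]]' 20
python3 - <<'E'
from h import *
cv2.imwrite("pics/30w.png",vision.capture("wrist"))
im=vision.capture("side");crop(im,180,200,380,350,4,"pics/30d.png")
E
```

```text
time_s: 28.6
tcp_pos: [0.5641, 0.1805, 0.1017]
eef_rot: [-157.3, 87.4, 30.9]
contact_force: [-0.1, 0.8, -0.8]
gripper_width: 0.0204
```

View pics/30d.png

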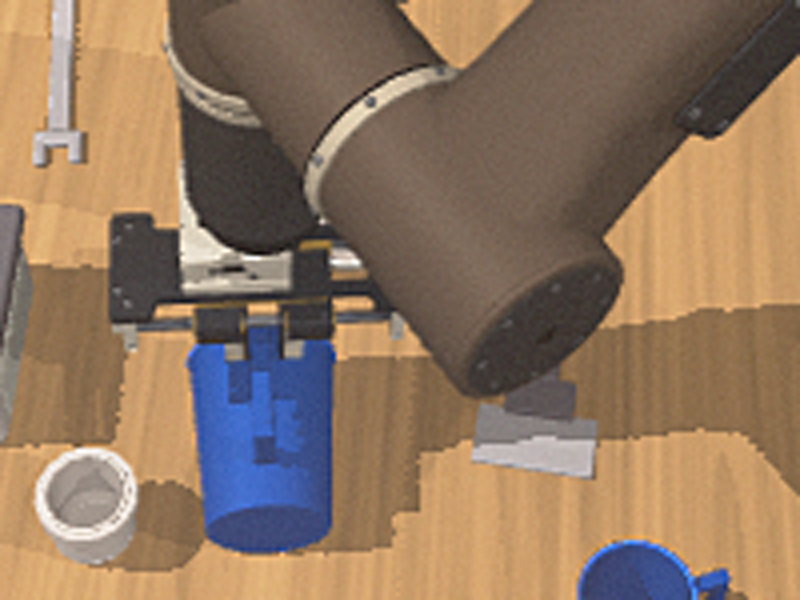

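View pics/30w.png

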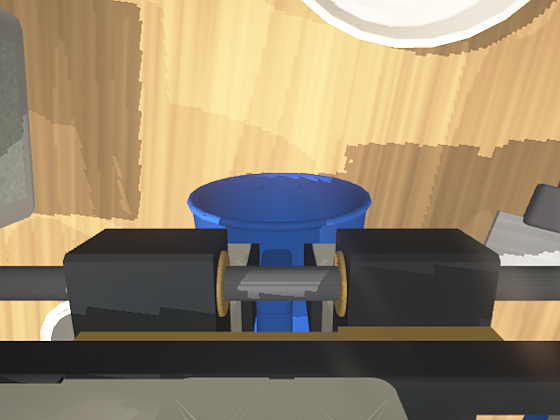

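```bash
python3 -m handwheel '[[[0,0.2,0,0],[0,0,0,0]]]' 20; python3 -m handwheel '[[[0,0,0,0],[0,0,0,0],[0,0,0,0],[0,0,0,0],[0,0,0.3,0],[0,0,0.4,0],[0,0,0.4,0],[0,0,0,0]]]' 0 5
python3 - <<'E'
from h import *
cv2.imwrite("pics/31w.png",vision.capture("wrist"))
im=vision.capture("scene");crop(im,290,140,420,250,5,"pics/31s.png")
E
```

```text
time_s: 28.9
tcp_pos: [0.5645, 0.1902, 0.1019]
eef_rot: [-157.4, 87.4, 30.8]
contact_force: [-0.5, 0.1, -0.0]
gripper_width: 0.0203
time_s: 29.7
tcp_pos: [0.5631, 0.1907, 0.1477]
eef_rot: [-157.6, 87.6, 30.7]
contact_force: [0.4, -0.0, -1.8]
gripper_width: 0.0137
```

View pics/31s.png

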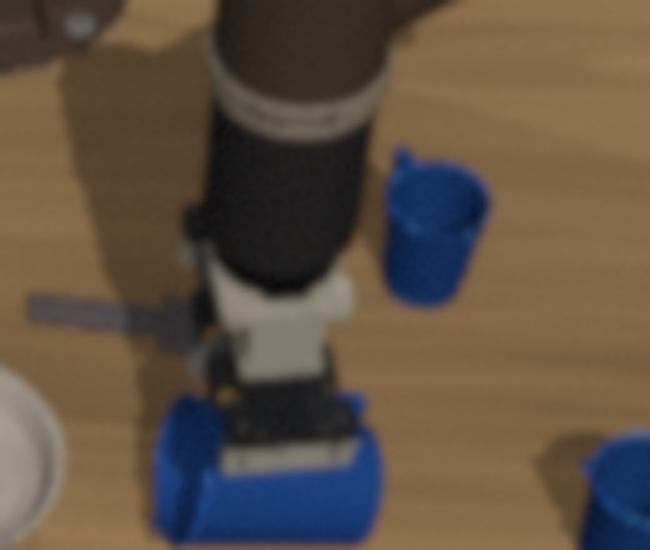

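View pics/31w.png

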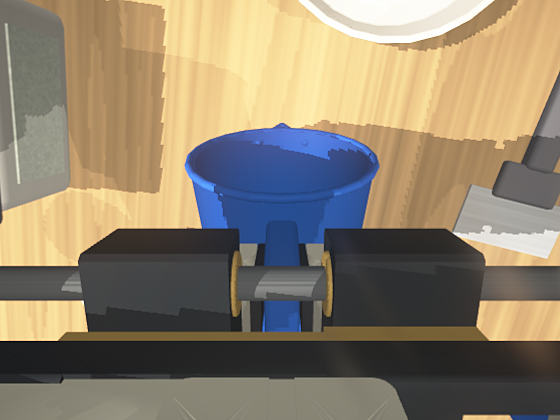

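```bash
python3 -m handwheel '[[[0,0,-0.35,0],[0,0,-0.3,0],[0,0,-0.2,0],[0,0,0,0],[-0.03,0.25,0,0],[-0.04,0.3,0.03,0],[-0.04,0.3,0.03,0],[0,0,0,0]]]' 0 4
python3 - <<'E'
from h import *
cv2.imwrite("pics/32w.png",vision.capture("wrist"))
im=vision.capture("scene");crop(im,290,140,420,250,5,"pics/32s.png")
E
```

```text
time_s: 30.6
tcp_pos: [0.5619, 0.2215, 0.1168]
eef_rot: [-167.6, 87.5, 20.7]
contact_force: [0.9, -0.1, -0.9]
gripper_width: 0.0139
```

View pics/32s.png

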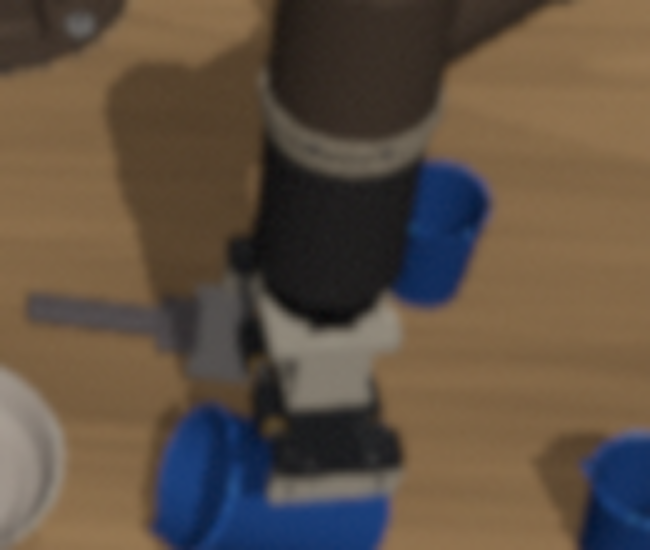

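View pics/32w.png

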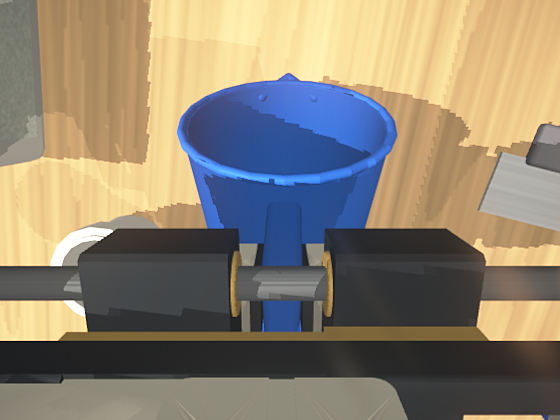

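```bash
python3 -m handwheel '[[[-0.04,0.3,0.0,0],[-0.04,0.3,0,0],[-0.04,0.3,-0.03,0],[-0.04,0.3,-0.05,0],[0,0,0,0]]]' 0 4
python3 - <<'E'
from h import *
cv2.imwrite("pics/33w.png",vision.capture("wrist"))
im=vision.capture("scene");crop(im,290,140,420,250,5,"pics/33s.png")
E
```

```text
time_s: 31.2
tcp_pos: [0.5571, 0.2698, 0.1152]
eef_rot: [-167.6, 87.3, 20.7]
contact_force: [-1.4, 0.3, 3.6]
gripper_width: 0.014
```

View pics/33s.png

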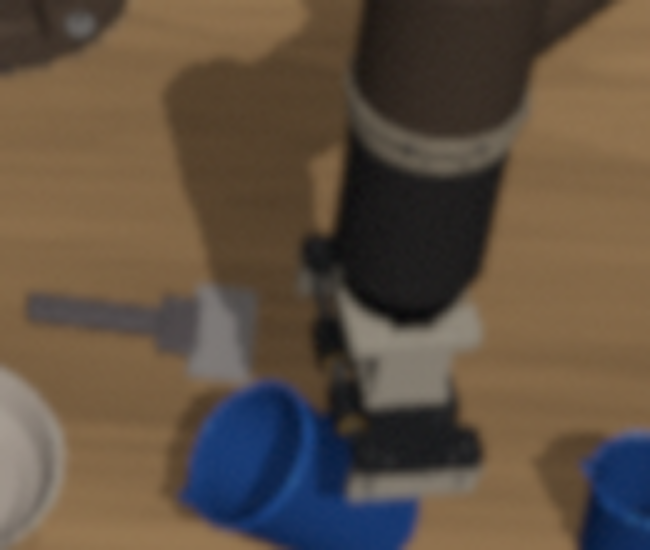

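View pics/33w.png

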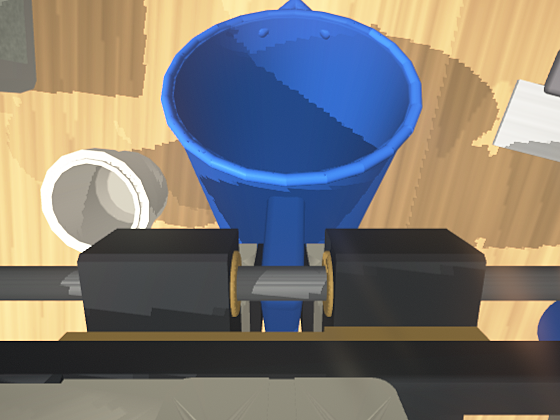

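```bash
python3 -m handwheel '[[[-0.04,0.3,-0.05,0],[-0.04,0.3,-0.1,0],[-0.04,0.3,-0.12,0],[-0.04,0.3,-0.15,0],[0,0,0,0]]]' 0 4
python3 - <<'E'
from h import *
cv2.imwrite("pics/34w.png",vision.capture("wrist"))
im=vision.capture("scene");crop(im,310,140,440,250,5,"pics/34s.png")
E
```

```text
time_s: 31.8
tcp_pos: [0.5504, 0.321, 0.097]
eef_rot: [-166.4, 87.2, 21.8]
contact_force: [-0.8, 2.0, 3.8]
gripper_width: 0.0142
```

View pics/34s.png

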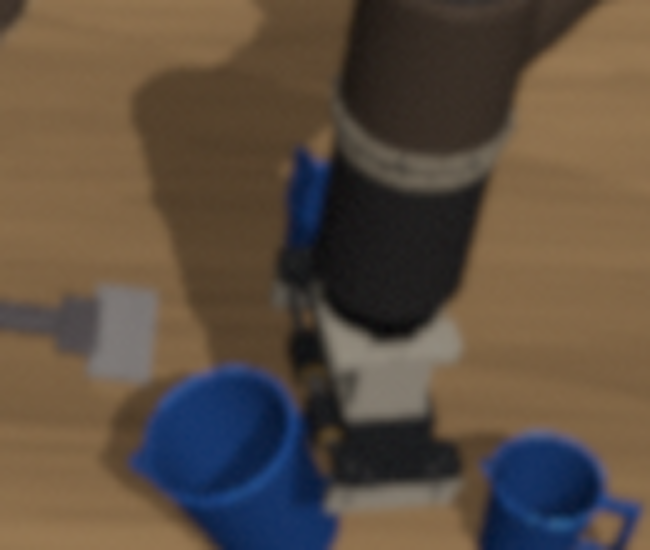

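View pics/34w.png

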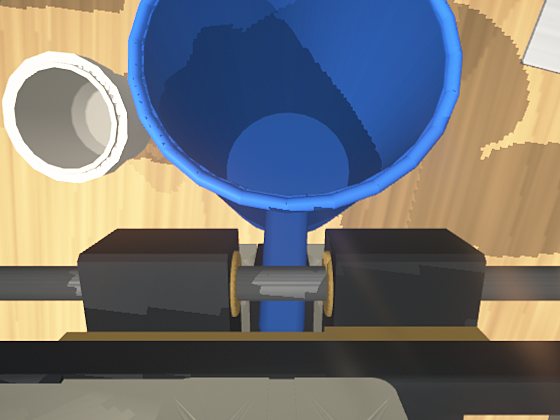

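```bash
python3 -m handwheel '[[[-0.03,0.25,-0.2,0],[-0.03,0.2,-0.22,0],[-0.02,0.1,-0.18,0],[0,0,0,0]]]' 0 4
python3 - <<'E'
from h import *
cv2.imwrite("pics/35w.png",vision.capture("wrist"))
im=vision.capture("scene");crop(im,310,140,440,250,5,"pics/35s.png")
E
```

```text
time_s: 32.3
tcp_pos: [0.5483, 0.3454, 0.0734]
eef_rot: [-164.1, 87.0, 24.1]
contact_force: [-0.4, 2.4, 3.1]
gripper_width: 0.0143
```

View pics/35s.png

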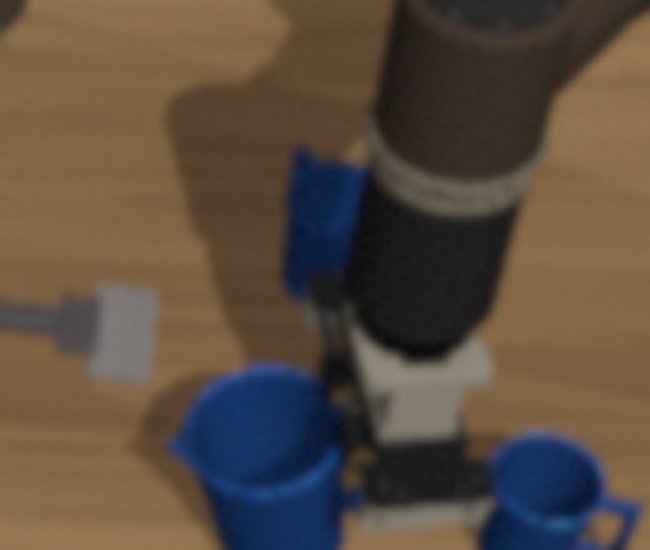

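View pics/35w.png

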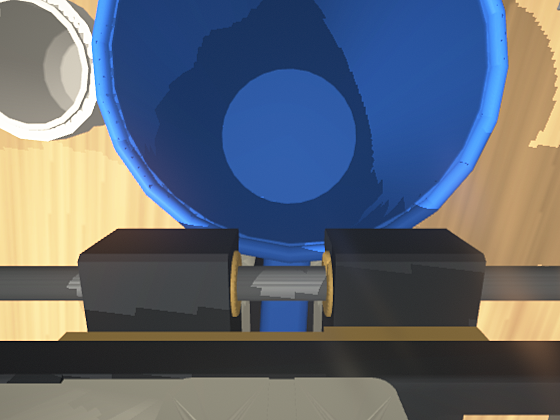

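```bash
python3 -m handwheel '[[[0,0,0,0],[0,0,0,0],[0,0.03,0.1,0],[0,0.03,0.5,0],[0,0,0.8,0],[0,0,0.8,0],[0,0,0.8,0],[0,0,0.5,0]]]' 30 10
python3 - <<'E'
from h import *
np.save("c36.npy",vision.get_calibration("wrist"),allow_pickle=True)
cv2.imwrite("pics/36w.png",vision.capture("wrist"))
im=vision.capture("scene");cv2.imwrite("pics/36full.png",im);crop(im,310,140,440,250,5,"pics/36s.png")
E
```

```text
time_s: 33.2
tcp_pos: [0.5433, 0.3383, 0.2119]
eef_rot: [-177.0, 88.0, 10.9]
contact_force: [0.5, -0.0, 0.4]
gripper_width: 0.0299
```

View pics/36full.png

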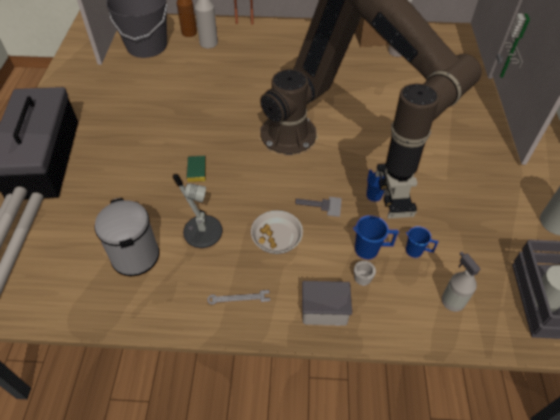

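View pics/36w.png

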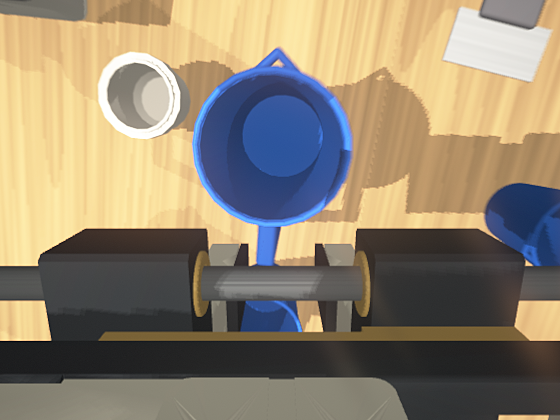

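Run:
```python
from h import *
im=vision.capture("side");crop(im,190,70,370,280,2.8,"pics/37d.png");cv2.imwrite("pics/37full.png",im)
im=cv2.imread("pics/36full.png");crop(im,160,160,310,260,5,"pics/37s.png")
```

```text
(no output)
```

View pics/37d.png

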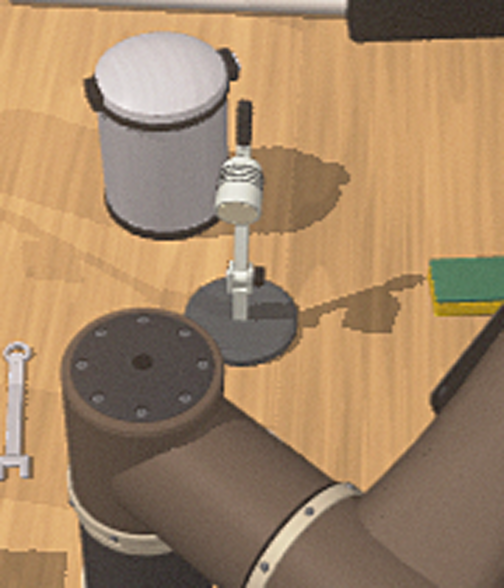

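View pics/37s.png

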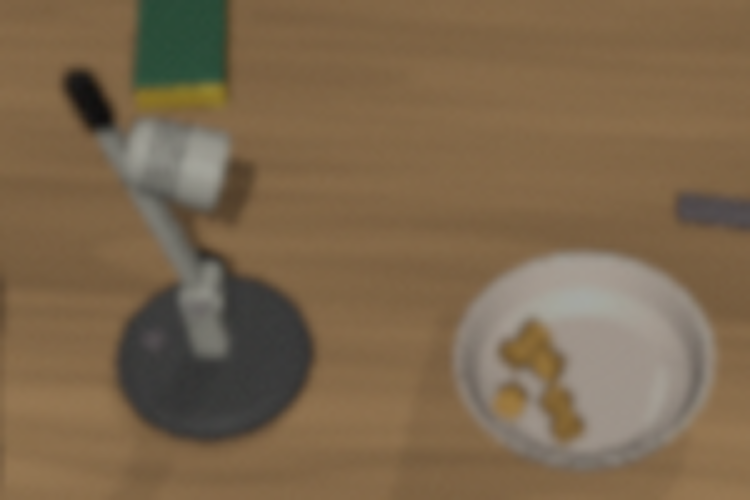

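Run:
```python
from h import *
S=vision.get_calibration("scene");D=vision.get_calibration("side")
sc=lambda a,b:(160+a/5,160+b/5); sd=lambda a,b:(190+a/2.8,70+b/2.8)
P={}
for n,a,b in (("tip",(76,76),(245,102)),("sl_low",(104,124),(243,143)),("hinge",(205,285),(240,277)),("basec",(216,356),(242,320)),("lens",(215,180),(238,208))):
    P[n]=tri(S,sc(*a),D,sd(*b)); 
    q=P[n];print(n,q.round(4),np.round(np.array(proj(S,q))-sc(*a),1),np.round(np.array(proj(D,q))-sd(*b),1))
m=cv2.imread("pics/37full.png");hsv=cv2.cvtColor(m,cv2.COLOR_BGR2HSV)
# base outline from scene
for c,(x,y),z in((S,sc(216,354),.016),(D,sd(242,319),.016)): print(onz(c,x,y,z).round(4))
# dish in scene
im=cv2.imread("pics/36full.png");hs=cv2.cvtColor(im,cv2.COLOR_BGR2HSV);g=cv2.inRange(hs,(0,0,120),(180,70,255));g[:205]=0;g[256:]=0;g[:,:245]=0;g[:,306:]=0
h=cv2.convexHull(max(cv2.findContours(g,0,1)[0],key=cv2.contourArea));print(cv2.boundingRect(h))
pts=np.array([onz(S,u,v,.038) for u,v in h[:,0]]);print(cv2.minEnclosingCircle(pts[:,:2].astype(np.float32)))
print(onz(S,*sc(585,360),.038))
```

```text
tip [ 0.5152 -0.3307  0.2989] [-0. -0.] [-0.  0.]
sl_low [ 0.5158 -0.319   0.253 ] [0.3 0.4] [ 0.3 -0.4]
hinge [ 0.5163 -0.2736  0.0879] [0.4 0.5] [ 0.4 -0.5]
basec [ 0.5157 -0.2765  0.0063] [0. 0.] [ 0. -0.]
lens [ 0.5193 -0.2551  0.2113] [-0.4 -0.6] [-0.5  0.6]
[ 0.5206 -0.2748  0.016 ]
[ 0.5152 -0.2694  0.016 ]
(251, 210, 52, 44)
((0.5205387473106384, -0.01709187775850296), 0.0927492007613182)
[ 0.52593631 -0.01520652  0.038     ]
```

Run:
```python
import numpy as np
from scipy.optimize import brentq
def off(a,d):
    s,c=np.sin(a),np.cos(a);L=np.array([.117*s+.058*c,.085+.117*c-.058*s]);b=np.radians(30)+a
    v=np.array([d,.006])-L; x=np.array([-np.sin(b),-np.cos(b)]) ; return v@x
for d in(.25,.258,.265):
    a=brentq(off,-.6,1.1,args=(d,));print(d,np.degrees(a),[np.degrees(a)+k for k in()], (off(a+.02,d)-off(a,d))/.02)
    print("grip",.2*np.sin(a),.085+.2*np.cos(a),'tip',.221*np.sin(a),.085+.221*np.cos(a))
```

```text
0.25 17.34304118604073 [] -0.22618196054145193
grip 0.0596184032710952 0.27590742780574323 tip 0.06587833561456019 0.29595270772534626
0.258 15.906183371192686 [] -0.2349444588640034
grip 0.05481260167961003 0.2773423476437584 tip 0.06056792485596908 0.297538294146353
0.265 14.718448234113625 [] -0.2425686272282447
grip 0.05081387492872354 0.2784371994077873 tip 0.05614933179623951 0.2987481053456049
```

```bash
python3 -m handwheel '[[[0,0,0.8,-0.2],[0,-0.2,0.9,-0.2],[0,-0.5,0.9,-0.2],[-0.03,-0.9,0.5,-0.2],[-0.03,-1,0,-0.2],[-0.03,-1,0,-0.2],[-0.03,-1,0,-0.2],[-0.03,-1,0,-0.2]]]' 44 15; python3 -m handwheel '[[[-0.03,-1,0,0],[-0.03,-1,0,0],[-0.03,-1,0,0],[-0.03,-1,0,0],[-0.03,-1,0,0],[-0.03,-1,0,0],[0,-1,0,0],[0,-0.8,0,0]]]'
```

```text
time_s: 34.15
tcp_pos: [0.5311, 0.1063, 0.3271]
eef_rot: [151.7, 88.9, -28.6]
contact_force: [0.6, -0.9, 0.6]
gripper_width: 0.0442
time_s: 34.95
tcp_pos: [0.5145, -0.2203, 0.3174]
eef_rot: [86.1, 89.4, -94.3]
contact_force: [0.6, 0.8, -0.9]
gripper_width: 0.044
```

```bash
python3 -m handwheel '[[[0.02,-0.8,0.15,0],[0.02,-0.9,0.1,0],[0,-0.75,0,0],[0,-0.2,0,0],[0,0,0,0]]]'
python3 - <<'E'
from h import *
c=vision.get_calibration("wrist");print(readout.get_state()['tcp_pos'])
cv2.imwrite("pics/38w.png",vision.capture("wrist"))
im=vision.capture("side");crop(im,190,30,370,240,2.8,"pics/38d.png")
im=vision.capture("scene");crop(im,130,120,280,250,5,"pics/38s.png")
E
```

```text
time_s: 35.45
tcp_pos: [0.5107, -0.3341, 0.3194]
eef_rot: [20.9, 89.1, -159.9]
contact_force: [0.2, 0.8, -0.1]
gripper_width: 0.0442
[ 0.51072756 -0.33410565  0.3194063 ]
```

View pics/38w.png

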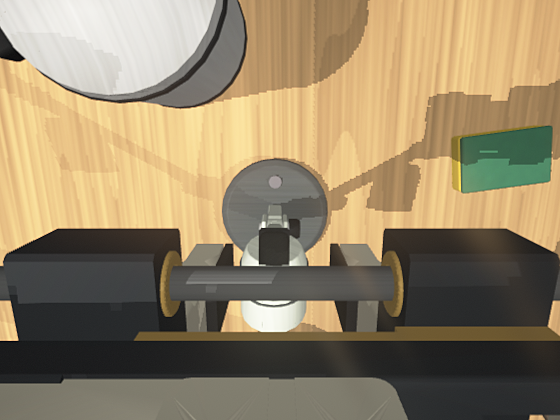

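View pics/38d.png

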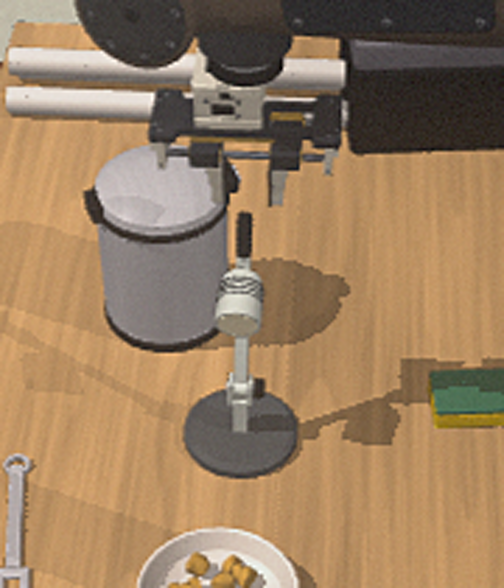

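View pics/38s.png

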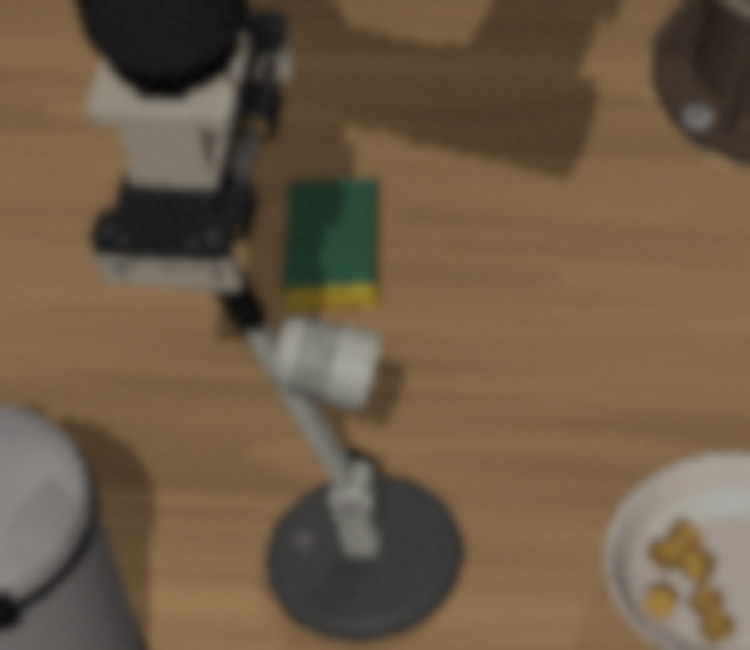

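```bash
python3 -m handwheel '[[[0.11,0.2,0,0],[0,0,-0.4,0],[0,0,-0.4,0],[0,0,-0.4,0],[0,0,-0.25,0],[0,0,0,0]]]'
python3 - <<'E'
from h import *
cv2.imwrite("pics/39w.png",vision.capture("wrist"))
im=vision.capture("scene");crop(im,130,120,280,250,5,"pics/39s.png")
E
```

```text
time_s: 36.2
tcp_pos: [0.5187, -0.3158, 0.2633]
eef_rot: [39.5, 89.4, -140.7]
contact_force: [-0.1, -0.6, -0.0]
gripper_width: 0.0439
```

View pics/39w.png

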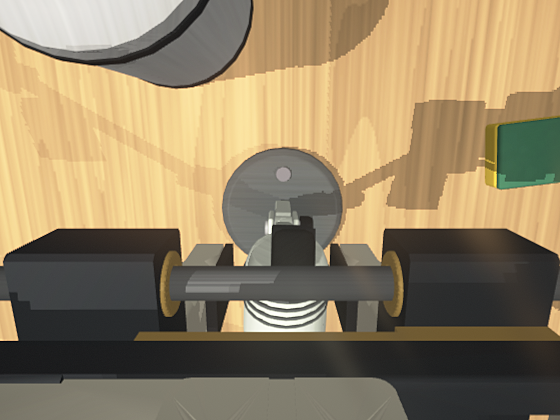

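View pics/39s.png

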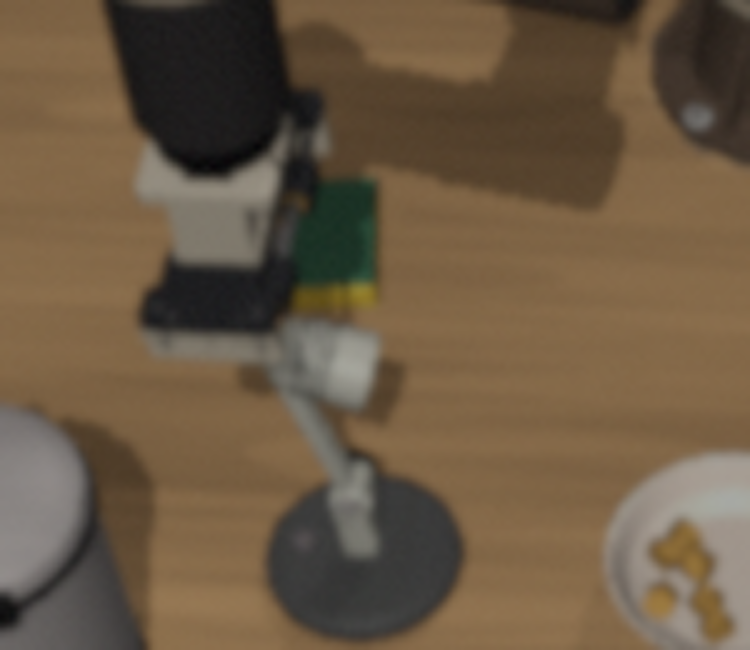

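```bash
python3 -m handwheel '[[[-0.08,-0.23,0,0],[0,0,0,0]]]'; python3 -m handwheel '[[[0,0,0,0],[0,0,0,0],[0,0,0,0],[0,0,0,0],[0,0,0,0],[0,0,0,0]]]' 0 10
```

```text
time_s: 36.5
tcp_pos: [0.5168, -0.3263, 0.2667]
eef_rot: [67.3, 89.5, -112.8]
contact_force: [-0.0, 1.2, 0.4]
gripper_width: 0.0439
time_s: 37.1
tcp_pos: [0.5146, -0.3273, 0.2679]
eef_rot: [56.6, 89.4, -123.7]
contact_force: [1.0, -0.2, -0.2]
gripper_width: 0.0162
```

```bash
python3 -m handwheel '[[[0,0.3,0.05,0],[0,0.3,0.05,0],[0,0.3,0.04,0],[0,0.3,0.02,0],[0,0.3,0,0],[0,0.3,-0.02,0],[0,0.3,-0.04,0],[0,0,0,0]]]'
python3 - <<'E'
from h import *
im=vision.capture("scene");crop(im,130,120,280,250,5,"pics/40s.png")
E
```

```text
time_s: 37.9
tcp_pos: [0.5171, -0.2377, 0.271]
eef_rot: [80.9, 89.4, -99.4]
contact_force: [2.5, -2.3, -5.3]
gripper_width: 0.0159
```

View pics/40s.png

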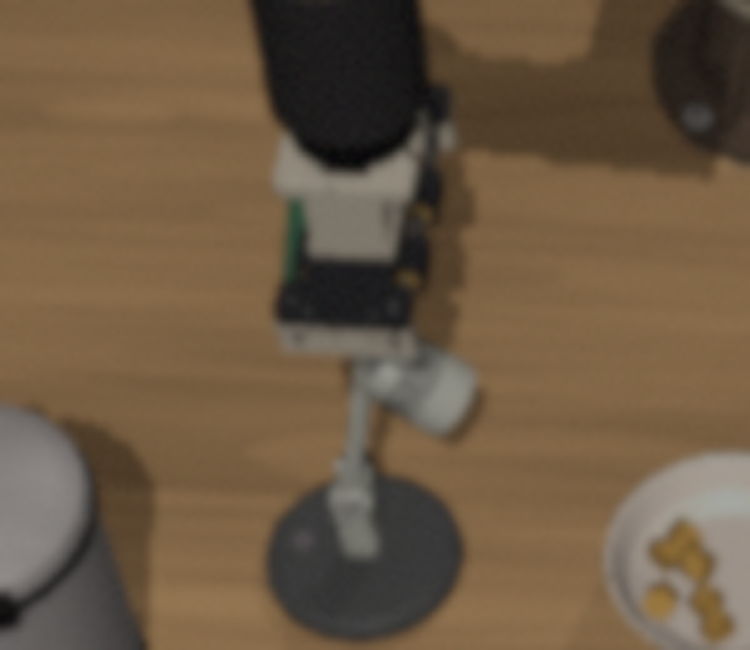

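```bash
python3 -m handwheel '[[[0,0.2,-0.06,0],[0,0.2,-0.08,0],[0,0.17,-0.07,0],[0,0,0,0],[0,0,0,0]]]'
```

```text
time_s: 38.45
tcp_pos: [0.5178, -0.2141, 0.2647]
eef_rot: [94.9, 89.3, -85.3]
contact_force: [1.4, -4.3, 0.4]
gripper_width: 0.016
```

```bash
python3 -m handwheel '[[[0,0,0,0],[0,0,0,0],[0,0,0,0],[0,0,0.2,0],[0,0,0.6,0],[0,0,0.8,0],[0,0,0.5,0]]]' 44 10; python3 -m handwheel '[[[0,0.8,0,0],[0.2,0.9,0,0],[0.2,0.9,0,0],[0.2,0.9,0,0],[0.2,0.9,0,0],[0.2,0.9,0,0],[0.2,0.9,0,0],[0,0.5,0,0]]]';python3 - <<'E'
from h import *
im=vision.capture("side");cv2.imwrite("pics/41df.png",im);crop(im,190,70,370,280,2.8,"pics/41d.png")
im=vision.capture("scene");cv2.imwrite("pics/41sf.png",im);crop(im,160,160,310,260,5,"pics/41s.png")
E
```

```text
time_s: 39.15
tcp_pos: [0.5136, -0.2132, 0.3478]
eef_rot: [40.8, 89.2, -139.5]
contact_force: [0.1, 0.6, -0.4]
gripper_width: 0.0442
time_s: 39.95
tcp_pos: [0.5625, 0.0611, 0.3576]
eef_rot: [83.0, 89.5, -97.7]
contact_force: [-0.1, -0.4, -0.1]
gripper_width: 0.0441
```

View pics/41d.png

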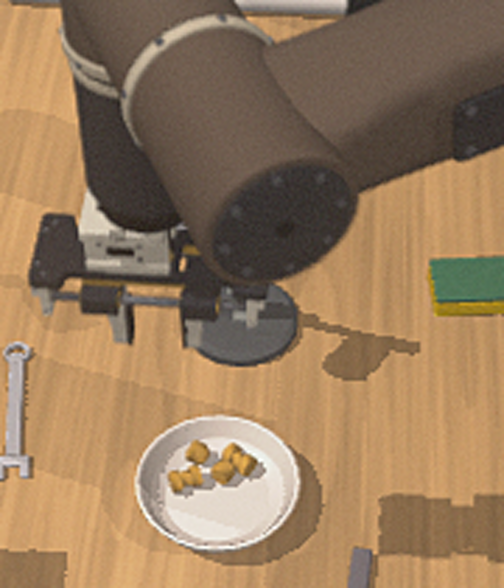

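View pics/41s.png

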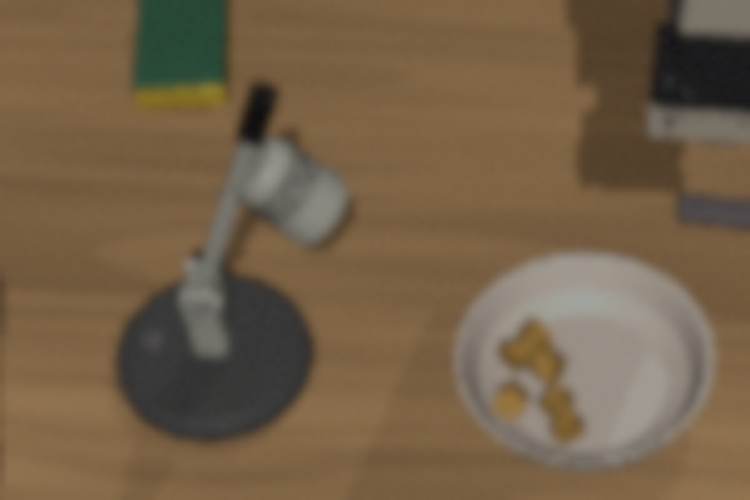

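Move the arm well clear of the side view, then measure the lean from both cameras.

```bash
python3 -m handwheel '[[[0.2,0.9,0,0],[0.2,0.9,0,0],[0.2,0.9,0,0],[0.2,0.9,0,0],[0.2,0.9,0,0],[0.2,0.9,0,0],[0,0.9,0,0],[0,0.3,0,0]]]';python3 - <<'E'
from h import *
im=vision.capture("side");cv2.imwrite("pics/42df.png",im);crop(im,190,70,370,280,2.8,"pics/42d.png")
E
```

```text
time_s: 40.85
tcp_pos: [0.6115, 0.3279, 0.3623]
eef_rot: [96.7, 89.5, -84.2]
contact_force: [0.5, -0.6, -0.7]
gripper_width: 0.044
```

View pics/42d.png

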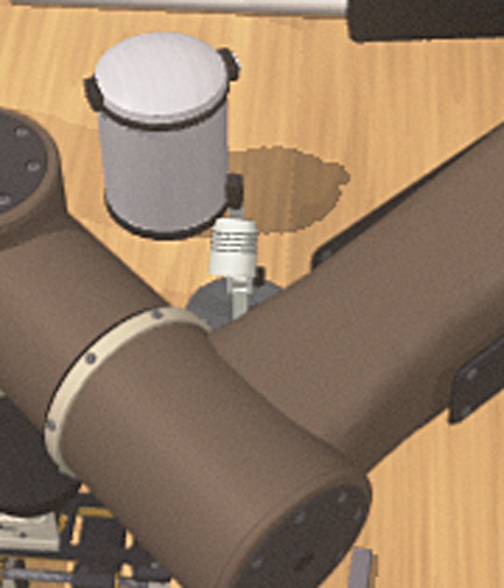

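View pics/42df.png

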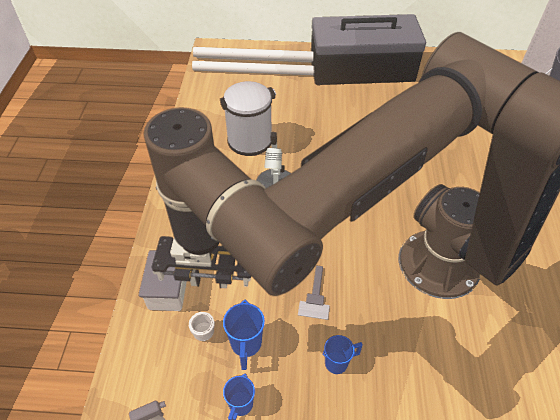

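Run:
```python
from h import *
S=vision.get_calibration("scene");D=vision.get_calibration("side")
sc=lambda a,b:(160+a/5,160+b/5); sd=lambda a,b:(190+a/2.8,70+b/2.8)
h=np.array([.5155,-.2735,.085])
for n,a,b in (("tip",(266,90),(236,177)),("low",(252,136),(235,207))):
    q=tri(S,sc(*a),D,sd(*b));v=q-h;print(n,q.round(4),np.degrees(np.arctan2(v[1],v[2])),np.linalg.norm(v))
# predicted projections for leans
for L in(13,15,16,17,18,20):
    a=np.radians(L)
    for R in(.221,.171): 
        p=h+R*np.array([0,np.sin(a),np.cos(a)]); u=proj(S,p);w=proj(D,p); print(L,R,np.round([(u[0]-160)*5,(u[1]-160)*5,(w[0]-190)*2.8,(w[1]-70)*2.8],0))
im=vision.capture("scene");cv2.imwrite("pics/43sf.png",im);crop(im,330,180,450,280,6,"pics/43s.png")
```

```text
tip [ 0.517  -0.2134  0.2969] 15.836325340713795 0.22021721839493588
low [ 0.517  -0.2248  0.2478] 16.652643772483504 0.16992963201578185
13 0.221 [248.  82. 238. 168.]
13 0.171 [238. 133. 239. 196.]
15 0.221 [260.  85. 237. 175.]
15 0.171 [248. 135. 238. 200.]
16 0.221 [267.  86. 237. 178.]
16 0.171 [252. 136. 238. 203.]
17 0.221 [273.  88. 237. 181.]
17 0.171 [257. 137. 238. 205.]
18 0.221 [279.  89. 236. 185.]
18 0.171 [261. 138. 238. 208.]
20 0.221 [291.  92. 236. 191.]
20 0.171 [271. 141. 237. 213.]
```

View pics/43s.png

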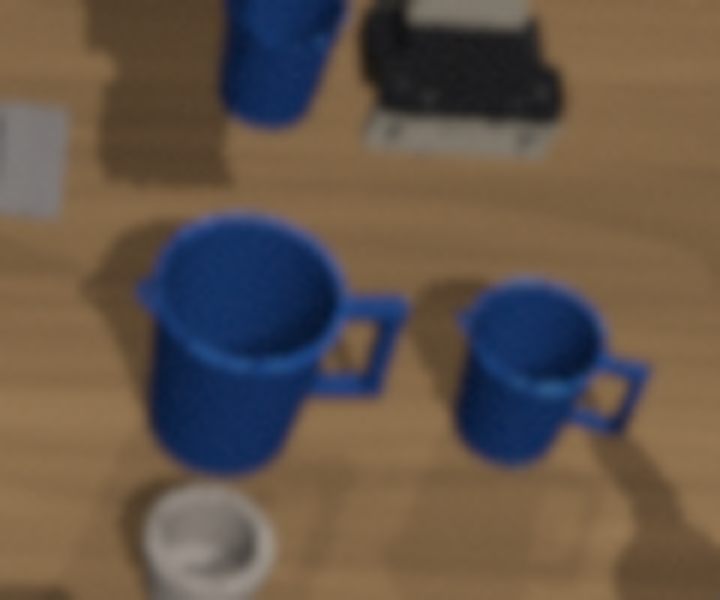

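Run:
```python
from h import *
D=vision.get_calibration("side")
for f in("pics/0_side.png","pics/41df.png"):
    im=cv2.imread(f);hsv=cv2.cvtColor(im,cv2.COLOR_BGR2HSV)
    m=cv2.inRange(hsv,(0,0,150),(180,60,255));m[:215]=0;m[275:]=0;m[:,:230]=0;m[:,305:]=0
    h=cv2.convexHull(max(cv2.findContours(m,0,1)[0],key=cv2.contourArea))
    print(cv2.boundingRect(h),cv2.minEnclosingCircle(np.array([onz(D,u,v,.038)[:2] for u,v in h[:,0]],np.float32)))
S=vision.get_calibration("scene")
c=np.load("c36.npy",allow_pickle=True).item()
print("jug rim",onz(c,272,145,.125),onz(S,330+247/6,180+292/6,.125),"base",onz(S,330+228/6,180+415/6,0.0))
s=readout.get_state();print(s['time_s'],s['contact_force'],s['qd'].round(2))
```

```text
(238, 218, 59, 49) ((0.525107204914093, -0.015940293669700623), 0.089630126953125)
(238, 218, 59, 49) ((0.5251700282096863, -0.015931211411952972), 0.08957662433385849)
jug rim [0.55900392 0.29313961 0.125     ] [0.55599964 0.29337138 0.125     ] base [0.55283885 0.30125032 0.        ]
40.95 [ 0.30148207 -0.09825482  0.41491047] [-1.59 -1.63 -1.46  0.25  0.04  0.94]
```

```bash
python3 -m handwheel '[[[0,0,0,0],[0,0,0,0],[0,0,0,0]]]'; python3 -c "
from plant import close_job; print(close_job())"
```

```text
time_s: 41.25
tcp_pos: [0.6118, 0.3235, 0.3636]
eef_rot: [100.1, 89.5, -80.9]
contact_force: [0.3, -0.4, -0.0]
gripper_width: 0.0441
the job is handed in; nothing more can be done
None
```

I handed the job in at 41.3 s of the 69 s allowed. All my last checks agree with the task's conditions; `close_job` reports no verdict.

**How it went:** The moves could not tilt the tool. I tipped the jug by letting it pivot in a loose pinch on its handle against the floor, then levered it past level on the dish rim. The first attempt at the rim swung back and came unhooked. I laid the jug on its side, gripped the handle lower down and repeated it. A short shake then brought all four fittings out. I stood the jug up again on the floor with the same pivoting, and leaned the lamp arm forward by its sleeve.

**Last checks:**
- **Fittings:** the pictures show all four in the dish and the jug empty. The weight on the wrist fell from about 3.4 N to 1.6 N.
- **Tipping:** the jug was held at about 86° to 103° from upright with its lip over the dish for several seconds.
- **Dish:** it measures the same as at the start, to within 0.1 mm.
- **Jug:** it stands upright about 0.31 m from the dish. The wrist and scene cameras agree on its rim to 3 mm. I did not measure its tilt angle directly.
- **Lamp:** the lean measures 15.8° and 16.7° at two points on the sleeve, after release. The target was 15.9°, so I estimate the light is within about 3 mm of the dish middle, and within about 10 mm allowing for position errors.
- **Robot and bystanders:** the gripper is open and clear of everything. The scraper, trap cup, spanner, bin, sponge and tub look where they were in the pictures; I did not measure them one by one.

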